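# Clamp a paint tin in the mixer

## Task

Stand the small paint tin upright on the mixer's bed between the jaw and the backstop, then take the crank by its loose sleeve and wind the jaw in until the tin is clamped firmly, with about 50 newtons, but not crushed. Keep hold of the sleeve from the first movement of the crank until the tin is tight, then let go and leave it clamped. Do not disturb the other things on the bench.

Things in the scene. Friction and masses are not known exactly. Their poses are not given: they have to be found in the camera images.
- mixer: Small paint mixer fixed to the bench: low grey housing, 170 mm (its x) by 340 mm (its y, from -205 to +135), a bare steel bed on top. Origin on the bench surface, on the bed's middle line (x = 0). At its -y end a dark gearbox, 110 mm high, carries the crank. A jaw moves along the middle line in +y towards a sprung backstop
- bed (a point): Point on the bed surface (45 mm above the bench), on the middle line at y = 20 mm of the mixer's frame. The backstop's place is set by hand and not measured: its rubber pad (46 mm wide, 57 mm high, facing -y) stands 34 to 56 mm in +y from this point. The pad yields on its spring 1 mm for every 10 N, 12 mm at most
- jaw: The moving jaw, a black rubber-faced upright plate, 46 mm wide (x) and 57 mm high above the bed. Origin at the foot of its pressing face, on the bed surface, on the middle line; y points out of the face towards the backstop, z up. It moves only with the crank: 55 mm for each full turn
- jaw_face (a point): Centre of the jaw's pressing face, 28.5 mm above the bed
- crank (a joint): Crank angle, rad, grows turning clockwise seen from above, moving the jaw towards the backstop by 8.75 mm per rad; 0 is fully back, 11 the far end. It drags: about 9 N at the sleeve to turn it unloaded. Each 10 N on the tin adds about 1.3 N at the sleeve (about 16 N in all at 50 N). It stays where it is left, also when clamped
- crank_axis (a point): Point on the crank's upright axis, at the height of the middle of the sleeve (171 mm above the bench)
- sleeve: Black plastic grip sleeve, upright, 26 mm across, 74 mm high, spinning freely on the pin 65 mm from the crank's axis. Origin on its axis at its lower end, 126 mm above the bench, where it has a flange 32 mm across, 4 mm thick; the crank arm lies just below. A bolt head 18 mm across ends 6 mm above its top. As it spins, a gripper can keep its own heading all round
- grip (a point): Middle of the sleeve, 45 mm above its lower end; the place to hold it from above
- can_center (a point): The small paint tin: a plain steel cylinder with a paper wrap, 56 mm in diameter and 85 mm high, standing on the bench, about 0.35 kg. Point at its centre, 42.5 mm above its underside; z is its upright axis
- tub: Bystander: squat jar 90 mm in diameter with a green lid; leave alone
- carton: Bystander: cardboard carton 90 x 130 x 60 mm; leave alone
- brush: Bystander: paint brush lying on the bench; leave alone
There are look-alikes about, which are no part of the job. Of the things that look like the part that bears can_center, the larger one is meant.

How it is judged:
On the way, in this order (a step that is already met when the one before it is completed fails the run):
1. the tin stands released and upright on the bed between jaw and backstop (x of can_center in the frame of mixer between -0.018 and 0.018 m and y of can_center in the frame of jaw above 0.026 m and y of can_center in the frame of mixer below 0.055 m and z of can_center in the frame of mixer between 0.084 and 0.091 m and angle between can_center's own z axis and vertical below 0.06 rad and linear speed of can below 0.02 m/s and contact force between the fingers and can below 0.1 N), for 0.2 s.
2. the tin is clamped with more than 30 N while the sleeve is still held (contact force between jaw and can above 30 N and contact force between the fingers and sleeve above 1 N), for 0.2 s.
At the end, for the whole second after the job is handed in: The tin stands upright (within 0.1 rad) on the bed, within 18 mm of its middle line, clamped by the jaw with 30 to 75 N, at rest, and the sleeve is released (contact force between jaw and can between 30 and 75 N and x of can_center in the frame of mixer between -0.018 and 0.018 m and z of can_center in the frame of mixer between 0.083 and 0.092 m and angle between can_center's own z axis and vertical below 0.1 rad and linear speed of can below 0.02 m/s and velocity of joint crank below 0.05 rad/s and contact force between the fingers and sleeve below 0.1 N); the robot touches nothing.
It fails at once if the tin is pressed by the jaw with more than 85 N (crushed) (contact force between jaw and can above 85 N).
It fails at once if the sleeve is not held although the crank has been moved and the tin is not yet tight (distance of grip from where it was at the start of the episode above 0.03 m and contact force between the fingers and sleeve below 0.2 N and contact force between jaw and can below 25 N).
It fails at once if a bystander is moved more than 30 mm (distance of any of tub, carton, brush from where it was at the start of the episode above 0.03 m).
It also fails if it takes over 72 s, if anything falls off the work surface, if the arm or the gripper's body presses on something with over 40 N, if the wrist force passes 120 N, or if a joint passes its speed limit or range.

## Robot

A 6-joint arm with a two-finger parallel gripper is mounted at the origin on the work surface. World frame = base frame: x ahead of the robot, y to its left, z up, the work surface at z = 0. Lengths are in m, angles in rad, forces in N, time in s.
With the tool pointing down it reaches from about 0.35 to 0.85 m from the base axis. Payload 8.1 kg.
Tool frame: the origin (TCP) lies at the very end of the fingers, on their centre line; the grasp point (between the pads) lies 19 mm behind it (pinch_z is the distance from the TCP to the grasp point, in m); z points along the fingers, y is the direction in which the jaws open and shut (so a half turn about z gives the same grasp; the last joint's range is limited). The gripper opens to 93 mm and grips with 3 to 60 N. Pads are 15 mm wide; open, the fingers measure 128 mm over their backs; the gripper's body (75 mm by 188 mm) begins 65 mm behind the grasp point.
Start: joints at [-1.332, 0.13, 1.488, -0, 1.523, -0.085], TCP at [0.191, -0.569, 0.219] pointing down, gripper open.
Joint ranges: [-2.96, 2.96], [-0.89, 2.26], [0.02, 2.5], [-1.34, 4.48], [0, 2.73], [-2.66, 2.66]. Speed limits (rad/s): [2.39, 2.39, 2.79, 3.14, 3.14, 3.14].

## Interface

Orientations are given as a rotation vector (axis times angle).
In Python, from plant import * gives the robot as it stands.
- The arm moves only by the tool move_arm, never from a script. Its argument "series" is a list of rows, each a list of 7 numbers: the shift along the tool's x, y, z each as a share of 10 cm, from -1 to 1, then the turn, a rotation vector about the tool's x, y, z each as a share of 180 degrees, from -1 to 1, then the opening, from -1 (shut) to 1 (fully open). In form: [[dx, dy, dz, rx, ry, rz, jaw], ...]. A call has 1 to 8 rows; each row is the pose to reach, as a shift and turn from the pose commanded when the call began, along the tool's axes at that moment, turning the shorter way round; what a row does not reach only later rows make up. A row lasts 1/10 s, in which the tool goes at most 50 mm and 8.59 degrees, less where a joint would pass 70% of its speed; a pose out of reach is approached as far as the arm can. A call with a number of a shift or a turn outside -1 to 1 is refused whole. A call with a gripper value outside its range is refused whole. The fingers move at their own pace and stop on an object; "squeeze" is the grip in N (left out, the last holds). Time passes only in rows, so rows that repeat a pose let the fingers close. It gives the time, the measured TCP pose, the force and the opening at its end, in the units of the state.
- read_state(): the state, without advancing time (a new reading comes with each control period).
- read_camera(name): name is "scene" or "top" or "wrist"; returns a dict with "frame" (480x640x3 uint8, red, green, blue), "K" (3x3 intrinsics, pixels), "rvec" (rotation vector, rad) and "tvec" (3), from world to camera coordinates, as OpenCV has them. Camera axes: x right, y down, z forward; pixel columns grow to the right and rows downward; lengths in m; the calibration is good to about 2 mm. The wrist camera is an equidistant fisheye: a pixel r from the principal point sees the ray r / f radians off the axis. A picture is of the moment at which its call begins. There is no depth.
- close_job(): hands the job in, once; it reports no verdict.
The state is a dict: "t": time; "q": joint angles; "dq": joint speeds; "joint_torque": joint torques, N m; "tool_pos": TCP position; "orientation": TCP orientation; "force": force on the tool from outside, world axes, zero at the start; "wrist_torque": the same for the moment, N m; "opening": finger opening in m.
Only numpy, scipy, OpenCV 4.12 (cv2) and the standard library are available. Lean on these libraries where they do the work, as an engineer would, in place of code of your own. Each camera call takes 0.05 s, during which the arm holds its last target.

## Working session

There is one attempt and no reset: what is moved stays moved. The work goes in short steps, Python scripts to look and compute and a tool call to move; the robot and the scene stay as the last step left them, time stands still between calls to the robot, and variables do not carry over. Pictures are saved under pics/ and viewed, and the job is handed in when it is done.

Besides the shell and the picture viewer there is one more tool, called after "Emit:" as name(argument=value, ...) on one line, values as JSON. move_arm: Moves the arm, as the interface text tells. Shift numbers are shares of 10 cm and turn numbers shares of 180 degrees, none past 1 either way. Its arguments: {"type":"object","properties":{"series":{"type":"array","items":{"type":"array","items":{"type":"number"}}},"squeeze":{"type":"number"}},"required":["series"]}

```bash
ls; mkdir -p pics
python3 - <<'E'
from plant import *
import cv2
s=read_state(); print({k:(v if not hasattr(v,'tolist') else v.tolist()) for k,v in s.items()})
for n in ["scene","top","wrist"]:
    c=read_camera(n); cv2.imwrite(f"pics/{n}0.png",c["frame"][:,:,::-1]); print(n,c["K"],c["rvec"],c["tvec"])
E
```

```text
pics
{'t': 0.0, 'q': [-1.332421957024577, 0.1311727749452559, 1.489278714697981, 4.268006352891175e-06, 1.5230012800628652, -0.0854322257909747], 'dq': [-0.00013174980053622072, 0.00011870755895152597, -0.0014570167341721315, 0.0015419446483752111, 0.0004978323938207078, 3.2344807903788425e-05], 'joint_torque': [-0.00010771571623990894, -55.98453998565674, -49.17572736740112, 0.07665983866900206, 0.03511524642817676, -0.00017010852843668545], 'tool_pos': [0.19077497388518894, -0.5682575782459044, 0.21758083112972448], 'orientation': [-3.0986770376438617, -0.5061156662343379, 0.00021641588817003854], 'force': [0.4110561600506867, 0.4260524244125419, 0.4289847046186512], 'wrist_torque': [0.0009516292014061075, 0.01443895418798206, -0.03885395677090871], 'opening': 0.09302555654934232}
scene [[479.9843935    0.         314.96900365]
 [  0.         479.9843935  242.9032308 ]
 [  0.           0.           1.        ]] [ 2.54920574  0.59877002 -0.18243294] [-0.51690393 -0.18301504  1.24492445]
top [[614.69553962   0.         322.13046695]
 [  0.         614.69553962 249.8314224 ]
 [  0.           0.           1.        ]] [ 2.05939244 -2.15630553  0.22452642] [0.02388588 0.6262415  1.43198072]
wrist [[371.64829954   0.         319.83990045]
 [  0.         371.64829954 245.84250175]
 [  0.           0.           1.        ]] [-2.34133261  1.68360593  0.2603987 ] [-0.59825723 -0.03615615  0.39216705]
```

View pics/scene0.png

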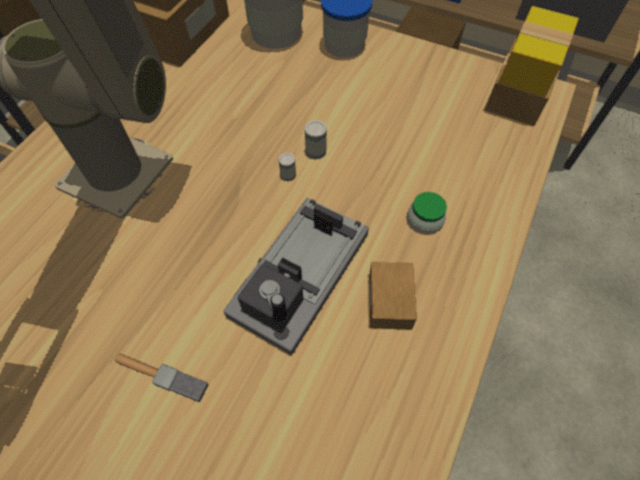

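View pics/top0.png

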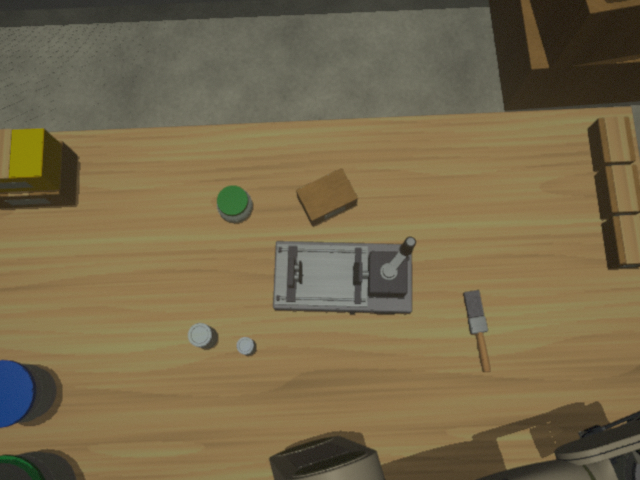

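View pics/wrist0.png

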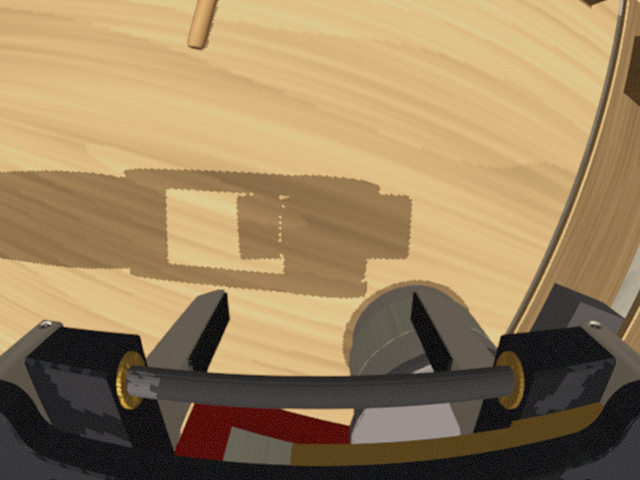

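The scene and top pictures show the mixer at top (275–412, 242–312), with its gearbox and crank at the right end and the sleeve at (408,243). The backstop is at (294,273) and the jaw at (360,273). There are two plain tins, at top (200,335) and (246,346). The tub is at (233,203), the carton at (327,195) and the brush at (478,330). I'll measure these next.

```bash
cat > h.py <<'E'
from plant import *
import cv2, numpy as np
def cam(n,save=None):
    c=read_camera(n)
    if save: cv2.imwrite("pics/"+save,c["frame"][:,:,::-1])
    return c
def ray(c,uv,fish=False):
    R=cv2.Rodrigues(np.array(c["rvec"]))[0]; t=np.array(c["tvec"]).ravel()
    K=c["K"]
    x=(uv[0]-K[0][2])/K[0][0]; y=(uv[1]-K[1][2])/K[1][1]
    if fish:
        r=np.hypot(x,y); d=np.array([np.sin(r)*x/r,np.sin(r)*y/r,np.cos(r)]) if r>1e-9 else np.array([0,0,1.])
    else: d=np.array([x,y,1.])
    return -R.T@t, R.T@d
def onz(c,uv,z,fish=False):
    o,d=ray(c,uv,fish); s=(z-o[2])/d[2]; return o+s*d
def proj(c,P):
    R=cv2.Rodrigues(np.array(c["rvec"]))[0]; p=R@np.array(P)+np.array(c["tvec"]).ravel()
    K=c["K"]; return np.array([K[0][0]*p[0]/p[2]+K[0][2],K[1][1]*p[1]/p[2]+K[1][2]])
def tri(c1,u1,c2,u2):
    o1,d1=ray(c1,u1);o2,d2=ray(c2,u2)
    A=np.stack([d1,-d2],1); s=np.linalg.lstsq(A,o2-o1,rcond=None)[0]
    a=o1+s[0]*d1;b=o2+s[1]*d2
    return (a+b)/2,np.linalg.norm(a-b)
E
python3 - <<'E'
from h import *
np.set_printoptions(precision=4,suppress=True)
t=cam("top"); s=cam("scene")
f=t["frame"]
for n,c in (("top",t),("scene",s)):
    o,_=ray(c,(0,0)); print(n,o)
cv2.imwrite("pics/topmix.png",cv2.resize(f[225:325,265:425][:,:,::-1],None,fx=5,fy=5,interpolation=cv2.INTER_CUBIC))
cv2.imwrite("pics/toptin.png",cv2.resize(f[305:375,170:280][:,:,::-1],None,fx=7,fy=7,interpolation=cv2.INTER_CUBIC))
g=s["frame"]
cv2.imwrite("pics/scmix.png",cv2.resize(g[195:355,220:380][:,:,::-1],None,fx=3.7,fy=3.7,interpolation=cv2.INTER_CUBIC))
cv2.imwrite("pics/sctin.png",cv2.resize(g[110:190,265:345][:,:,::-1],None,fx=7,fy=7,interpolation=cv2.INTER_CUBIC))
E
```

```text
top [0.3095 0.0008 1.5322]
scene [ 0.8288 -0.4698  0.971 ]
```

View pics/topmix.png

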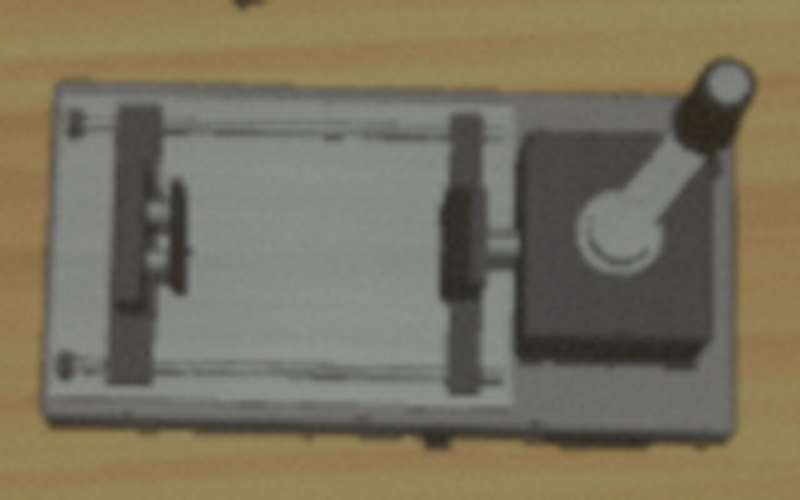

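View pics/toptin.png

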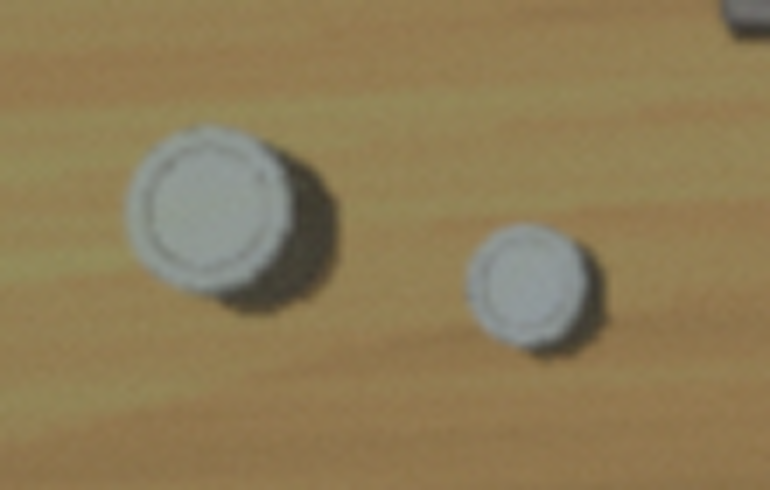

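View pics/scmix.png

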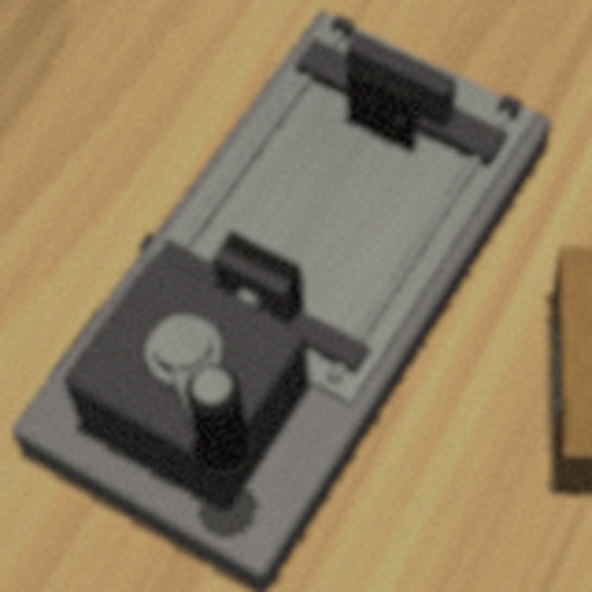

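View pics/sctin.png

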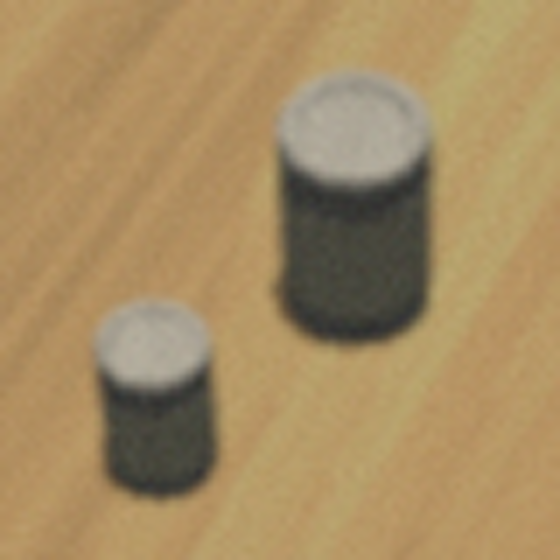

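Two things look like the tin. One is at top (200,335), with an 84/7·2 ≈ 24 px lid; the other is at top (246,346), with a 17 px lid. The crops confirm that the (200,335) one is larger. I'll check its diameter against 56 mm, then measure the mixer features.

Run:
```python
from h import *
np.set_printoptions(precision=4,suppress=True)
t=cam("top"); s=cam("scene")
def lid(c,box,name,sat=40):
    x0,y0,x1,y1=box
    hsv=cv2.cvtColor(c["frame"],cv2.COLOR_RGB2HSV)[y0:y1,x0:x1]
    m=((hsv[...,1]<sat)&(hsv[...,2]>110)).astype(np.uint8)
    cs,_=cv2.findContours(m,cv2.RETR_EXTERNAL,cv2.CHAIN_APPROX_NONE)
    k=max(cs,key=cv2.contourArea); e=cv2.fitEllipse(cv2.convexHull(k)) if len(k)>5 else None
    (u,v),ax,_=e; print(name,(u+x0,v+y0),ax,cv2.contourArea(k)); return (u+x0,v+y0),ax
a,ax=lid(t,(180,315,222,357),"T big"); a2,ax2=lid(t,(232,333,262,360),"T small")
b,_=lid(s,(298,115,334,165),"S big",60); b2,_=lid(s,(272,148,300,185),"S small",60)
print("big",tri(t,a,s,b),onz(t,a,.085),onz(s,b,.085),"dia",(np.mean(ax)+1)/614.7*(1.532-.085))
print("small",tri(t,a2,s,b2),"dia",(np.mean(ax2)+1)/614.7*(1.532-.06))
# mixer
T=lambda x,y:(265+x/5-.4,225+y/5-.4)
S=lambda x,y:(220+x/3.7-.36,195+y/3.7-.36)
print("hub",tri(t,T(620,228),s,S(183,347)))
print("bolt top",tri(t,T(729,84),s,S(212,385)), onz(t,T(729,84),.206),onz(s,S(212,385),.206))
for n,p in dict(TL=(57,80),TR=(738,97),BL=(44,412),BR=(733,432)).items(): print(n,onz(t,T(*p),.042))
for n,p in dict(gbTL=(523,130),gbTR=(712,135),gbBR=(708,342),gbBL=(520,338)).items(): print(n,onz(t,T(*p),.11))
for n,p,q in (("TL",(57,80),(548,115)),("BL",(44,412),(322,14)),("BR",(733,432),(20,435))): print(n,tri(t,T(*p),s,S(*q)))
# jaw top edge of face ; backstop pad top edge
for n,p in dict(jawU=(446,188),jawL=(446,296),padU=(186,180),padL=(183,292)).items(): print(n,onz(t,T(*p),.102))
```

```text
T big (199.15829277038574, 334.395414352417) (22.380857467651367, 23.672664642333984) 395.0
T small (244.78122520446777, 345.1680498123169) (16.058982849121094, 17.502477645874023) 203.0
S big (315.00854873657227, 128.03693866729736) (15.922676086425781, 21.499923706054688) 243.5
S small (286.2513074874878, 158.90958786010742) (12.144915580749512, 15.873222351074219) 136.5
big (array([0.4336, 0.2918, 0.0852]), np.float64(0.000464227140811676)) [0.4338 0.292  0.085 ] [0.4333 0.2918 0.085 ] dia 0.056558846992963076
small (array([0.4055, 0.1887, 0.0622]), np.float64(0.00028226469214701034)) dia 0.042578875751287465
hub (array([ 0.5591, -0.1572,  0.1217]), np.float64(9.90026014678903e-05))
bolt top (array([ 0.6071, -0.1998,  0.2058]), np.float64(0.0014738477206288788)) [ 0.6066 -0.2003  0.206 ] [ 0.6077 -0.1993  0.206 ]
TL [0.661  0.1086 0.042 ]
TR [ 0.6365 -0.2291  0.042 ]
BL [0.4955 0.1199 0.042 ]
BR [ 0.4704 -0.214   0.042 ]
gbTL [ 0.6103 -0.1159  0.11  ]
gbTR [ 0.6038 -0.205   0.11  ]
gbBR [ 0.5055 -0.1958  0.11  ]
gbBL [ 0.5114 -0.1084  0.11  ]
TL (array([0.6599, 0.1083, 0.0458]), np.float64(0.0003842451504438332))
BL (array([0.4962, 0.1203, 0.0372]), np.float64(0.0002706733699741331))
BR (array([ 0.4728, -0.2142,  0.0306]), np.float64(0.003705992469819984))
jawU [ 0.5857 -0.0784  0.102 ]
jawL [ 0.534  -0.0755  0.102 ]
padU [0.5953 0.0446 0.102 ]
padL [0.5416 0.048  0.102 ]
```

The (200,335) tin triangulates to (0.433, 0.292) with its lid at z=0.085 and a 56.6 mm diameter, which matches the spec. The other tin measures 42.6 mm, so it's the look-alike. The mixer's +y axis points along (0.073, 0.997), with its origin near (0.568,-0.019). The hub is at (0.559,-0.157) and the sleeve top at (0.607,-0.200,0.206), so the radius is 64 mm against the 65 given. The jaw face is at y≈-0.062 and the pad at y≈+0.065 in the mixer frame.

The next move rises and turns the tool so that its y lies along the mixer's x.

Emit:
move_arm(series=[[0.3,-0.3,-0.3,0,0,-0.047,1],[0.6,-0.6,-0.6,0,0,-0.094,1],[1,-1,-0.8,0,0,-0.141,1],[1,-1,-0.8,0,0,-0.188,1],[1,-1,-0.8,0,0,-0.235,1],[1,-1,-0.8,0,0,-0.282,1],[1,-1,-0.8,0,0,-0.329,1],[1,-1,-0.8,0,0,-0.374,1]], squeeze=40)

```text
t: 1.15
tool_pos: [0.254, -0.4421, 0.2988]
orientation: [2.293, 2.147, -0.0]
force: [-0.3, -0.1, -0.7]
opening: 0.0931
```

Emit:
move_arm(series=[[0.4,0.4,0,0,0,0,1],[0.8,0.8,0,0,0,0,1],[1,1,0,0,0,0,1]])

```text
t: 1.45
tool_pos: [0.362, -0.3483, 0.2988]
orientation: [2.3, 2.139, 0.001]
force: [0.7, -0.1, 0.9]
opening: 0.093
```

Emit:
move_arm(series=[[0.5,0.1,0,0,0,0,1],[1,0.25,0,0,0,0,1]])

```text
t: 1.65
tool_pos: [0.3922, -0.2531, 0.2984]
orientation: [-2.3, -2.139, 0.0]
force: [0.4, 0.0, -0.4]
opening: 0.0932
```

Emit:
move_arm(series=[[0.5,0,0,0,0,0,1],[1,0,0,0,0,0,1]])

```text
t: 1.85
tool_pos: [0.3991, -0.153, 0.2986]
orientation: [2.3, 2.14, 0.0]
force: [1.0, 0.7, 0.7]
opening: 0.0931
```

Emit:
move_arm(series=[[0.5,0,0,0,0,0,1],[1,0,0,0,0,0,1]])

```text
t: 2.05
tool_pos: [0.406, -0.0533, 0.2989]
orientation: [2.3, 2.139, 0.001]
force: [2.3, -0.2, -0.6]
opening: 0.0931
```

Emit:
move_arm(series=[[0.5,0,0,0,0,0,1],[1,0,0,0,0,0,1]])

```text
t: 2.25
tool_pos: [0.4131, 0.0465, 0.299]
orientation: [2.3, 2.139, 0.001]
force: [0.7, -0.4, 0.5]
opening: 0.0933
```

Emit:
move_arm(series=[[0.5,0,0,0,0,0,1],[1,0,0,0,0,0,1]])

```text
t: 2.45
tool_pos: [0.4204, 0.1464, 0.299]
orientation: [2.299, 2.14, 0.002]
force: [0.6, -0.2, 0.0]
opening: 0.0927
```

Emit:
move_arm(series=[[0.5,0,0,0,0,0,1],[1,0,0,0,0,0,1],[1,0,0,0,0,0,1]])

```text
t: 2.75
tool_pos: [0.4267, 0.2491, 0.2978]
orientation: [-2.292, -2.145, 0.0]
force: [-1.0, -1.3, -0.2]
opening: 0.0927
```

Emit:
move_arm(series=[[0.2,0.02,0.2,0,0,0,1],[0.43,0.036,0.5,0,0,0,1],[0.43,0.036,1,0,0,0,1],[0.43,0.036,1,0,0,0,1],[0.43,0.036,1,0,0,0,1]])

```text
t: 3.25
tool_pos: [0.434, 0.2857, 0.1987]
orientation: [-2.3, -2.139, 0.004]
force: [0.2, -0.4, 1.3]
opening: 0.0932
```

Run:
```python
from h import *
w=cam("wrist","w1.png");t=cam("top","t1.png")
```

```text
(no output)
```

View pics/w1.png

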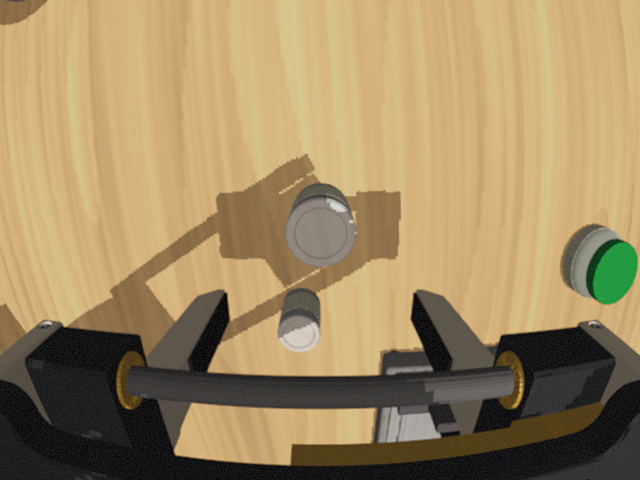

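The wrist view shows the large tin's lid centred near (321,231) and centred between the fingers. The small tin at (299,320) sits off to the side. I'll compute the lid centre from this view.

Run:
```python
from h import *
w=read_camera("wrist"); print(onz(w,(321,231),.085,True), onz(w,(287,231),.085,True),onz(w,(356,231),.085,True)); s=read_state(); print(s["tool_pos"])
```

```text
[0.43674643 0.29464741 0.085     ] [0.40991953 0.29666576 0.085     ] [0.46440764 0.29263751 0.085     ]
[0.43642343 0.28694988 0.20234024]
```

Emit:
move_arm(series=[[0.07,0,0.3,0,0,0,1],[0.07,0,0.6,0,0,0,1],[0.07,0,0.9,0,0,0,1],[0.07,0,0.9,0,0,0,1]])

```text
t: 3.8
tool_pos: [0.4338, 0.2926, 0.1068]
orientation: [-2.3, -2.139, 0.006]
force: [-1.2, -0.7, -0.1]
opening: 0.0933
```

Run:
```python
from h import *
w=cam("wrist","w2.png"); print(read_state()["tool_pos"])
```

```text
[0.43498326 0.29324113 0.10915082]
```

View pics/w2.png

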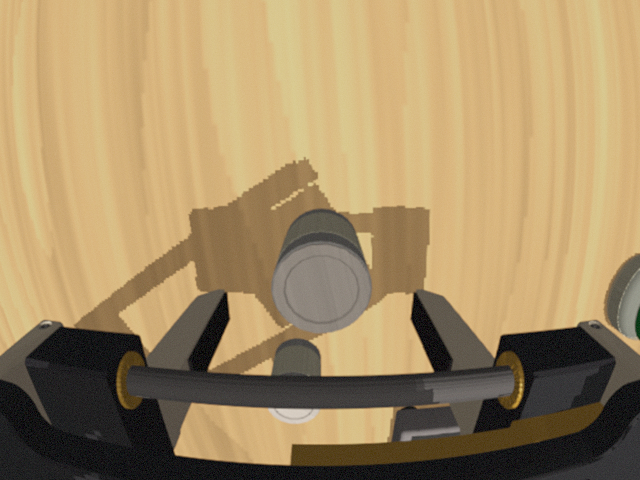

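The lid at (322,287) is centred between the fingertips at (222,292) and (420,292). Next I descend 60 mm and close.

Emit:
move_arm(series=[[0,0,0.3,0,0,0,1],[0,0,0.6,0,0,0,1],[0,0,0.6,0,0,0,1],[0,0,0.6,0,0,0,0],[0,0,0.6,0,0,0,-1],[0,0,0.6,0,0,0,-1],[0,0,0.6,0,0,0,-1],[0,0,0.6,0,0,0,-1]], squeeze=25)

```text
t: 4.65
tool_pos: [0.4355, 0.2939, 0.0495]
orientation: [2.3, 2.14, 0.002]
force: [-1.3, 0.2, 2.0]
opening: 0.0577
```

Emit:
move_arm(series=[[0,0,0,0,0,0,-1],[0,0,0,0,0,0,-1]])

```text
t: 4.85
tool_pos: [0.4353, 0.2939, 0.0493]
orientation: [2.3, 2.14, 0.001]
force: [-1.3, -0.4, 5.9]
opening: 0.0559
```

The tin is gripped at an opening of 55.9 mm. I'll lift and carry it.

Emit:
move_arm(series=[[0,0,-0.3,0,0,0,-1],[0,0,-0.7,0,0,0,-1],[0,0,-1,0,0,0,-1]])

```text
t: 5.15
tool_pos: [0.4347, 0.2934, 0.1496]
orientation: [-2.3, -2.14, 0.001]
force: [1.9, -0.4, -3.4]
opening: 0.0555
```

Emit:
move_arm(series=[[-0.2,0.2,-0.3,0,0,0,-1],[-0.6,0.5,-0.4,0,0,0,-1],[-1,0.8,-0.4,0,0,0,-1]])

```text
t: 5.45
tool_pos: [0.5085, 0.1886, 0.1908]
orientation: [2.296, 2.142, 0.005]
force: [1.5, 1.2, -3.9]
opening: 0.0557
```

Emit:
move_arm(series=[[-0.35,0.3,0,0,0,0,-1],[-0.7,0.6,0,0,0,0,-1],[-1,0.76,0,0,0,0,-1]])

```text
t: 5.75
tool_pos: [0.5766, 0.0812, 0.1875]
orientation: [-2.301, -2.138, 0.002]
force: [-0.1, -0.0, -4.4]
opening: 0.0556
```

Emit:
move_arm(series=[[-0.35,0,0,0,0,0,-1],[-0.65,0,0,0,0,0,-1],[-0.71,0,0,0,0,0,-1],[-0.71,0,0,0,0,0,-1],[-0.71,0,0,0,0,0,-1]])

```text
t: 6.25
tool_pos: [0.5703, 0.0137, 0.1881]
orientation: [-2.299, -2.139, 0.0]
force: [-0.8, -0.2, -3.1]
opening: 0.0554
```

Run:
```python
from h import *
w=cam("wrist","w3.png"); cam("scene","s3.png"); print([ (read_state()["tool_pos"]) for _ in range(2)], read_state()["opening"])
```

```text
[array([0.57047088, 0.01419652, 0.18837891]), array([0.57047088, 0.01419652, 0.18837891])] 0.05547929397745938
```

View pics/w3.png

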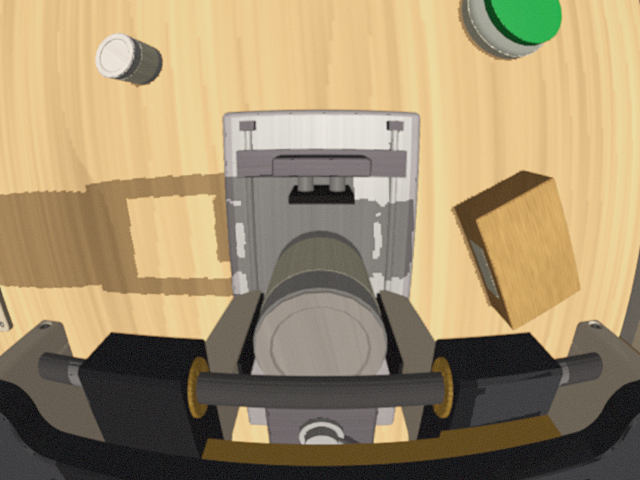

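View pics/s3.png

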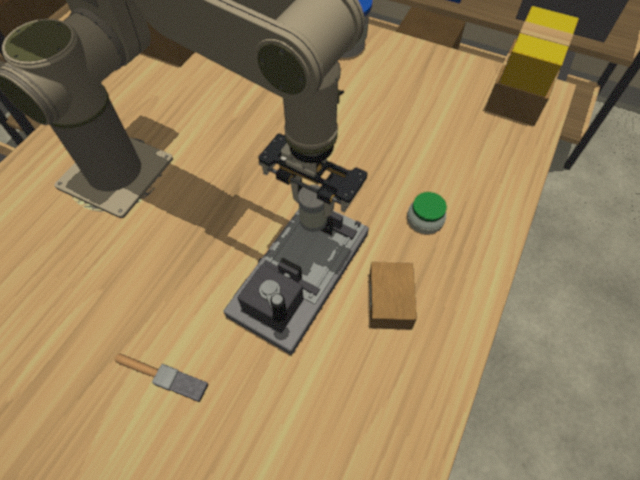

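The wrist view shows the pad (289–355, 186–203) in line with the tin (lid centre 321,345), so x and heading are good. I'll work out the pad's y from this view.

Run:
```python
from h import *
np.set_printoptions(precision=4,suppress=True)
w=read_camera("wrist"); print(ray(w,(320,246),True))
y=np.array([.0733,.9973]);o=np.array([.5684,-.0187]);x=np.array([.9973,-.0733])
def M(p): d=p[:2]-o; return np.array([d@x,d@y])
for u,z in (((290,186),.102),((354,186),.102),((322,186),.102),((322,203),.102),((322,203),.045),((230,114),.042),((415,114),.042),((321,240),.143),((322,345),.226)): print(u,z,M(onz(w,u,z,True)))
f=w["frame"][100:260,210:430][:,:,::-1]; cv2.imwrite("pics/w3c.png",cv2.resize(f,None,fx=3.6,fy=3.6,interpolation=cv2.INTER_CUBIC))
```

```text
(array([0.5752, 0.0985, 0.3547]), array([-0.0211, -0.2994, -0.9539]))
(290, 186) 0.102 [-0.0223  0.0809]
(354, 186) 0.102 [0.0216 0.0811]
(322, 186) 0.102 [-0.0003  0.0809]
(322, 203) 0.102 [-0.0003  0.069 ]
(322, 203) 0.045 [0.0001 0.0581]
(230, 114) 0.042 [-0.0775  0.1351]
(415, 114) 0.042 [0.0782 0.1357]
(321, 240) 0.143 [-0.001   0.0545]
(322, 345) 0.226 [-0.0008  0.0347]
```

View pics/w3c.png

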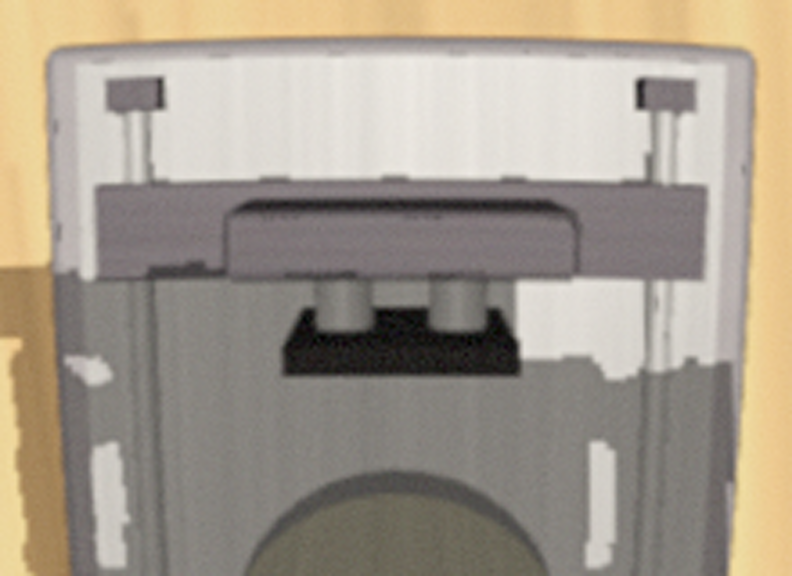

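The housing edge comes out at y=0.1353 against 0.135, so the frame is good. The pad face is at y≈0.068 and the tin at y≈0.034, x≈0, so about 6 mm is free. I lifted 140 mm and the bed is 45 mm high, so I lower 95 mm.

Emit:
move_arm(series=[[0,0,0.3,0,0,0,-1],[0,0,0.6,0,0,0,-1],[0,0,0.85,0,0,0,-1],[0,0,0.9,0,0,0,-1],[0,0,0.93,0,0,0,-1],[0,0,0.945,0,0,0,-1],[0,0,0.95,0,0,0,-1]])

```text
t: 7.1
tool_pos: [0.5718, 0.013, 0.0953]
orientation: [2.298, 2.139, 0.003]
force: [-0.2, -0.1, -3.8]
opening: 0.0558
```

Emit:
move_arm(series=[[0,0,0,0,0,0,-1],[0,0,0.01,0,0,0,-1],[0,0,0.01,0,0,0,-1]])

```text
t: 7.4
tool_pos: [0.5716, 0.0128, 0.0943]
orientation: [2.299, 2.139, 0.002]
force: [-1.0, 0.4, 4.9]
opening: 0.0558
```

Contact with the bed is felt: the force rose from −3.8 to +4.9 N. I'll release.

Emit:
move_arm(series=[[0,0,0,0,0,0,-0.3],[0,0,0,0,0,0,0.5],[0,0,0,0,0,0,1],[0,0,0,0,0,0,1],[0,0,0,0,0,0,1],[0,0,0,0,0,0,1]])

```text
t: 8.0
tool_pos: [0.5705, 0.0129, 0.0925]
orientation: [-2.3, -2.14, 0.0]
force: [0.2, 0.2, -0.5]
opening: 0.0904
```

Emit:
move_arm(series=[[0,0,-0.3,0,0,0,1],[0,0,-0.6,0,0,0,1],[0,0,-1,0,0,0,1]])

```text
t: 8.3
tool_pos: [0.5693, 0.013, 0.1918]
orientation: [-2.298, -2.138, 0.004]
force: [0.1, 0.2, -0.1]
opening: 0.0931
```

Emit:
move_arm(series=[[-0.2,0,-0.5,0,0,0,1],[-0.3,0,-0.8,0,0,0,1],[-0.3,0,-0.8,0,0,0,1],[-0.3,0,-0.8,0,0,0,1]])

```text
t: 8.7
tool_pos: [0.569, -0.0173, 0.2735]
orientation: [2.3, 2.138, 0.002]
force: [-0.4, -0.7, -0.8]
opening: 0.0933
```

Run:
```python
from h import *
w=cam("wrist","w4.png"); s=cam("scene","s4.png"); print(read_state()["tool_pos"])
cv2.imwrite("pics/s4c.png",cv2.resize(s["frame"][180:360,220:400][:,:,::-1],None,fx=3.3,fy=3.3,interpolation=cv2.INTER_CUBIC))
```

```text
[ 0.56772171 -0.01670016  0.27081814]
```

View pics/w4.png

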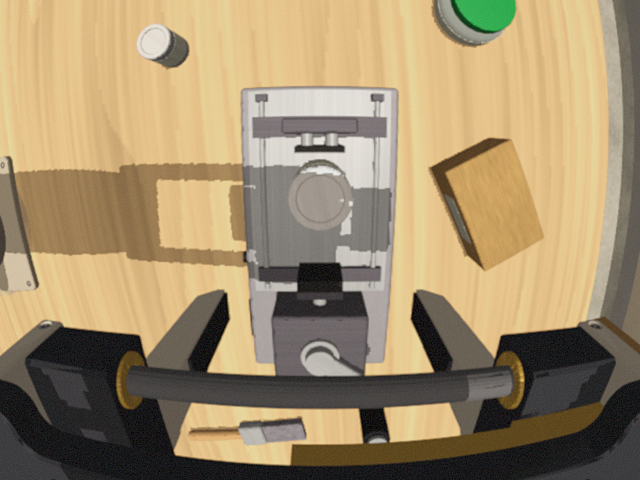

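View pics/s4c.png

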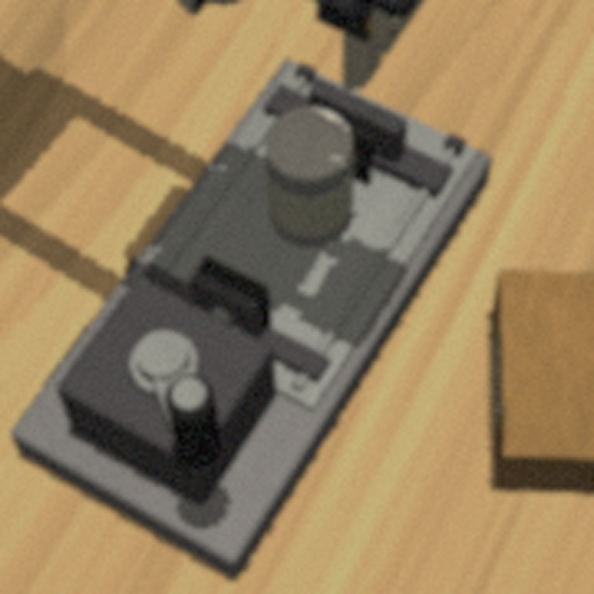

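The tin stands upright between the jaw and the pad. In the wrist view its lid is at (321,197), the pad at (320,149) and the jaw at (320,265–290), with the fingers clear. I'll measure those plus the hub and the sleeve.

```bash
cat >> h.py <<'E'
_y=np.array([.0733,.9973]);_o=np.array([.5684,-.0187]);_x=np.array([.9973,-.0733])
def M(p): d=np.asarray(p)[:2]-_o; return np.array([d@_x,d@_y])
E
python3 - <<'E'
from h import *
np.set_printoptions(precision=4,suppress=True)
w=read_camera("wrist")
for n,u,z in (("lid",(321,198),.130),("pad",(320,152),.102),("jawfoot",(320,263),.045),("jawtop",(320,263),.102),("farL",(244,90),.042),("farR",(396,90),.042),("hub",(321,358),.122)): print(n,M(onz(w,u,z,True)))
f=w["frame"][80:320,220:420][:,:,::-1]; cv2.imwrite("pics/w4c.png",cv2.resize(f,None,fx=2.5,fy=2.5,interpolation=cv2.INTER_CUBIC))
t=cam("top"); cv2.imwrite("pics/t4c.png",cv2.resize(t["frame"][225:325,265:425][:,:,::-1],None,fx=5,fy=5,interpolation=cv2.INTER_CUBIC))
E
```

```text
lid [-0.0016  0.0318]
pad [-0.0025  0.0689]
jawfoot [-0.0024 -0.0571]
jawtop [-0.0024 -0.0362]
farL [-0.0828  0.1341]
farR [0.0773 0.1343]
hub [-0.0012 -0.1321]
```

View pics/w4c.png

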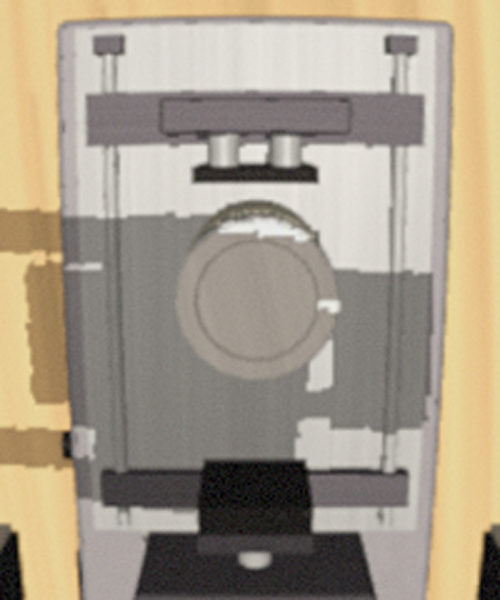

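Emit:
move_arm(series=[[-0.5,0.2,0,0,0,0,1],[-1,0.4,0,0,0,0,1]])

```text
t: 9.1
tool_pos: [0.5987, -0.1116, 0.2713]
orientation: [-2.295, -2.143, 0.001]
force: [1.7, 0.5, -0.3]
opening: 0.0925
```

Emit:
move_arm(series=[[-0.4,0.05,0,0,0,0,1],[-0.8,0.11,0,0,0,0,1],[-0.8,0.11,0,0,0,0,1],[-0.8,0.11,0,0,0,0,1]])

```text
t: 9.5
tool_pos: [0.6034, -0.1932, 0.2708]
orientation: [-2.3, -2.136, 0.001]
force: [-0.4, 0.4, -0.3]
opening: 0.0932
```

Run:
```python
from h import *
w=cam("wrist","w5.png"); print(read_state()["tool_pos"])
```

```text
[ 0.60358315 -0.1921755   0.27124787]
```

View pics/w5.png

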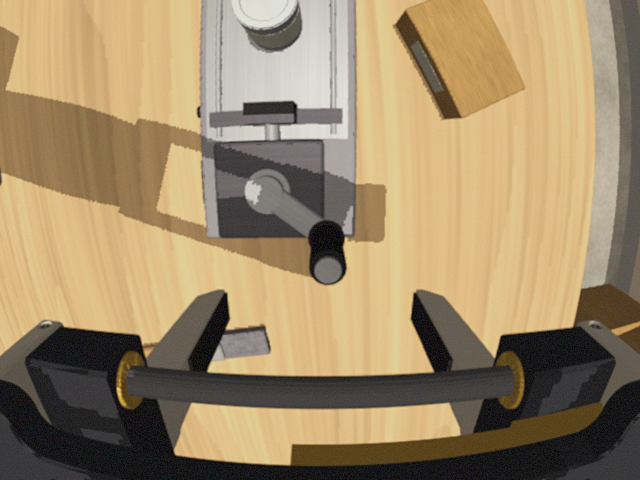

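The wrist view shows the bolt head at (327,270) and the hub at about (267,190), with the fingertips straddling the sleeve. I'll measure both.

Run:
```python
from h import *
np.set_printoptions(precision=4,suppress=True)
w=read_camera("wrist")
b=onz(w,(327,270),.206,True); print("bolt",b,M(b))
for u in ((267,190),(267,188)):
    h=onz(w,u,.122,True); print("hub",h,M(h))
for n,u in dict(a=(217,143),b=(322,141),c=(324,236),d=(208,236)).items(): p=onz(w,u,.11,True); print(n,M(p))
cv2.imwrite("pics/w5c.png",cv2.resize(w["frame"][100:300,190:370][:,:,::-1],None,fx=3,fy=3,interpolation=cv2.INTER_CUBIC))
print(read_state()["tool_pos"])
```

```text
bolt [ 0.6066 -0.1976  0.206 ] [ 0.0512 -0.1756]
hub [ 0.5592 -0.153   0.122 ] [ 0.0006 -0.1347]
hub [ 0.5593 -0.1513  0.122 ] [ 0.0007 -0.1329]
a [-0.0457 -0.0927]
b [ 0.048  -0.0932]
c [ 0.05   -0.1793]
d [-0.0595 -0.1792]
[ 0.6038 -0.1916  0.2717]
```

View pics/w5c.png

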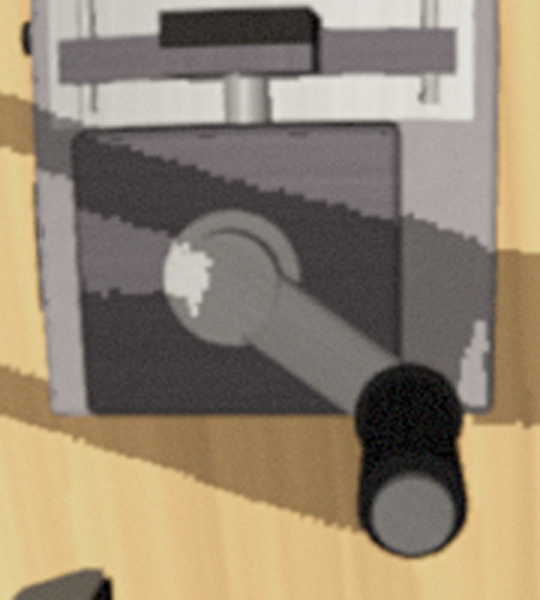

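The bolt is at mixer (0.051,-0.177) and the hub, reading the arm-end disc at px (266,195), at about (0,-0.138). The radius is 64 mm, in agreement with 65. I'll descend over the sleeve to TCP z≈0.152.

Emit:
move_arm(series=[[-0.065,0.034,0.2,0,0,0,1],[-0.065,0.034,0.45,0,0,0,1],[-0.065,0.034,0.6,0,0,0,1],[-0.065,0.034,0.6,0,0,0,1]])

```text
t: 10.0
tool_pos: [0.6054, -0.1976, 0.2093]
orientation: [-2.295, -2.138, 0.003]
force: [0.2, 0.7, -0.9]
opening: 0.093
```

Run:
```python
from h import *
w=cam("wrist","w6.png"); p=read_state()["tool_pos"];print(p,M(p))
```

```text
[ 0.60622594 -0.19817842  0.21141122] [ 0.05087958 -0.17622119]
```

View pics/w6.png

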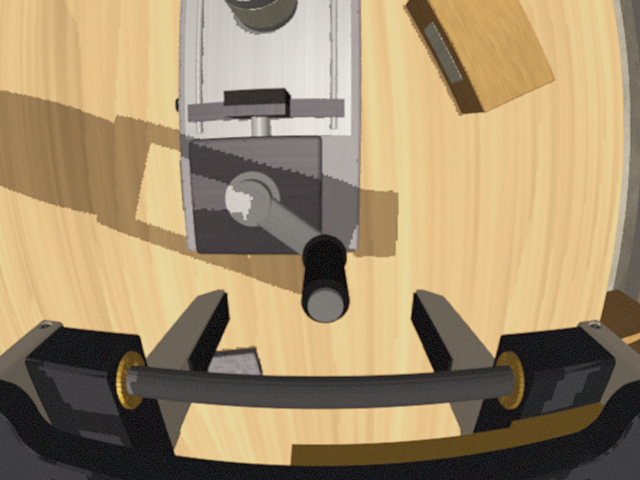

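Run:
```python
from h import *
w=read_camera("wrist")
for u in ((324.5,305),(324.5,307)): p=onz(w,u,.206,True); print(p,M(p))
p=read_state()["tool_pos"];print(p,M(p))
```

```text
[ 0.60721325 -0.19966873  0.206     ] [ 0.05197346 -0.17763511]
[ 0.60713714 -0.20082414  0.206     ] [ 0.05198225 -0.17879297]
[ 0.60697437 -0.19871838  0.21298303] [ 0.05166557 -0.17670483]
```

The sleeve is within 1–2 mm of the tool axis. I descend 59 mm and close on it.

Emit:
move_arm(series=[[-0.01,0.005,0.25,0,0,0,1],[-0.01,0.005,0.5,0,0,0,1],[-0.01,0.005,0.59,0,0,0,1],[-0.01,0.005,0.59,0,0,0,0.2],[-0.01,0.005,0.59,0,0,0,-0.3],[-0.01,0.005,0.59,0,0,0,-1],[-0.01,0.005,0.59,0,0,0,-1],[-0.01,0.005,0.59,0,0,0,-1]], squeeze=45)

```text
t: 10.9
tool_pos: [0.6078, -0.2009, 0.1546]
orientation: [2.299, 2.139, 0.001]
force: [0.4, -1.0, 1.0]
opening: 0.0574
```

Emit:
move_arm(series=[[0,0,0,0,0,0,-1],[0,0,0,0,0,0,-1],[0,0,0,0,0,0,-1],[0,0,0,0,0,0,-1],[0,0,0,0,0,0,-1]])

```text
t: 11.4
tool_pos: [0.6078, -0.2006, 0.1536]
orientation: [2.299, 2.14, 0.001]
force: [3.3, -0.3, -1.0]
opening: 0.0254
```

Run:
```python
from h import *
w=cam("wrist","w7.png"); s=read_state();p=s["tool_pos"];print(p,M(p),s["force"],s["opening"])
```

```text
[ 0.60781653 -0.20065618  0.15366422] [ 0.05264749 -0.17857566] [ 3.66992732 -0.60355053 -1.60607327] 0.02575971778330816
```

View pics/w7.png

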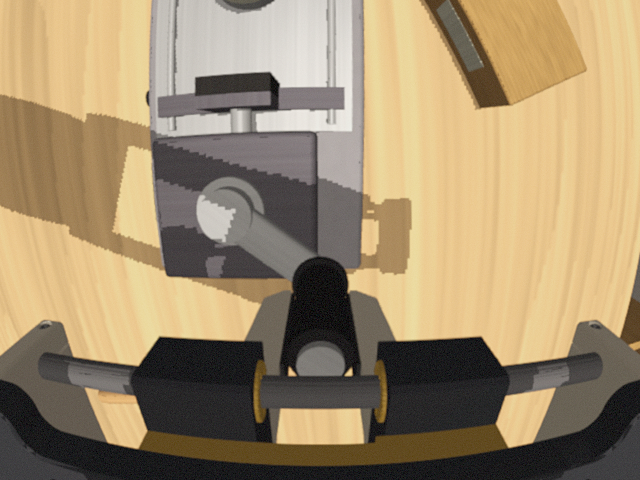

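The sleeve is held, with an opening of 25.5 mm and the wrist view showing the pads on it. I'll work out the circle in tool axes: tool x is mixer y and tool y is mixer x, clockwise about (0,-0.138).

```bash
cat > arc.py <<'E'
import numpy as np,sys
# phi deg start, step list end ; prints shifts (tool x,y in 10cm)
def arc(p0,step,n):
    a=np.deg2rad(p0); 
    return [[round(.65*(np.sin(b)-np.sin(a)),3),round(.65*(np.cos(b)-np.cos(a)),3)] for b in [np.deg2rad(p0-step*i) for i in range(1,n+1)]]
if __name__=="__main__":
    p0=-37.7
    for k in range(6):
        n,st=8,(5 if k==0 else 10)
        print(p0,arc(p0,st,n)); p0-=st*n
E
python3 arc.py
```

```text
-37.7 [[np.float64(-0.043), np.float64(-0.037)], [np.float64(-0.083), np.float64(-0.077)], [np.float64(-0.12), np.float64(-0.12)], [np.float64(-0.152), np.float64(-0.167)], [np.float64(-0.18), np.float64(-0.216)], [np.float64(-0.204), np.float64(-0.268)], [np.float64(-0.223), np.float64(-0.321)], [np.float64(-0.238), np.float64(-0.376)]]
-77.7 [[np.float64(-0.014), np.float64(-0.112)], [np.float64(-0.009), np.float64(-0.226)], [np.float64(0.016), np.float64(-0.336)], [np.float64(0.06), np.float64(-0.441)], [np.float64(0.121), np.float64(-0.536)], [np.float64(0.198), np.float64(-0.619)], [np.float64(0.288), np.float64(-0.688)], [np.float64(0.388), np.float64(-0.74)]]
-157.7 [[np.float64(0.108), np.float64(-0.034)], [np.float64(0.221), np.float64(-0.048)], [np.float64(0.334), np.float64(-0.043)], [np.float64(0.444), np.float64(-0.018)], [np.float64(0.549), np.float64(0.026)], [np.float64(0.644), np.float64(0.087)], [np.float64(0.727), np.float64(0.164)], [np.float64(0.796), np.float64(0.254)]]
-237.7 [[np.float64(0.052), np.float64(0.101)], [np.float64(0.086), np.float64(0.209)], [np.f
[... 211 characters left out ...]
), np.float64(0.828)]]
-317.7 [[np.float64(-0.09), np.float64(0.069)], [np.float64(-0.191), np.float64(0.121)], [np.float64(-0.299), np.float64(0.154)], [np.float64(-0.411), np.float64(0.169)], [np.float64(-0.525), np.float64(0.163)], [np.float64(-0.635), np.float64(0.138)], [np.float64(-0.74), np.float64(0.095)], [np.float64(-0.835), np.float64(0.034)]]
-397.7 [[np.float64(-0.083), np.float64(-0.077)], [np.float64(-0.152), np.float64(-0.167)], [np.float64(-0.204), np.float64(-0.268)], [np.float64(-0.238), np.float64(-0.376)], [np.float64(-0.252), np.float64(-0.488)], [np.float64(-0.247), np.float64(-0.601)], [np.float64(-0.222), np.float64(-0.712)], [np.float64(-0.178), np.float64(-0.816)]]
```

Emit:
move_arm(series=[[-0.043,-0.037,0,0,0,0,-1],[-0.083,-0.077,0,0,0,0,-1],[-0.12,-0.12,0,0,0,0,-1],[-0.152,-0.167,0,0,0,0,-1],[-0.18,-0.216,0,0,0,0,-1],[-0.204,-0.268,0,0,0,0,-1],[-0.223,-0.321,0,0,0,0,-1],[-0.238,-0.376,0,0,0,0,-1]])

```text
t: 12.25
tool_pos: [0.5694, -0.222, 0.1537]
orientation: [2.298, 2.138, 0.003]
force: [10.3, -1.4, -5.3]
opening: 0.0255
```

```bash
cat > chk.py <<'E'
from h import *
np.set_printoptions(precision=4,suppress=True)
s=read_state();p=s["tool_pos"];m=M(p);d=m-np.array([0,-.138]);ph=np.arctan2(d[1],d[0])
f=np.array(s["force"][:2]);fm=np.array([f@_x,f@_y])
er=np.array([np.cos(ph),np.sin(ph)]);et=np.array([np.sin(ph),-np.cos(ph)])
print("t",s["t"],"M",m,"z",p[2],"r",np.linalg.norm(d),"phi",np.degrees(ph),"Frad",fm@er,"Ftan",fm@et,"Fz",s["force"][2],"open",s["opening"])
E
python3 chk.py
```

```text
Traceback (most recent call last):
  File "chk.py", line 4, in <module>
    f=np.array(s["force"][:2]);fm=np.array([f@_x,f@_y])
                                              ^^
NameError: name '_x' is not defined
```

```bash
sed -i 's/^from h import \*/from h import *\nfrom h import _x,_y/' chk.py; python3 chk.py
```

```text
t 12.25 M [ 0.0159 -0.2026] z 0.1536789433723988 r 0.06656865940779907 phi -76.17951944674645 Frad 3.0699120440813874 Ftan -9.880066398735643 Fz -5.303753190057832 open 0.025526066506590728
```

Emit:
move_arm(series=[[-0.014,-0.112,0,0,0,0,-1],[-0.009,-0.226,0,0,0,0,-1],[0.016,-0.336,0,0,0,0,-1],[0.06,-0.441,0,0,0,0,-1],[0.121,-0.536,0,0,0,0,-1],[0.198,-0.619,0,0,0,0,-1],[0.288,-0.688,0,0,0,0,-1],[0.388,-0.74,0,0,0,0,-1]])

```text
t: 13.05
tool_pos: [0.4973, -0.1789, 0.1536]
orientation: [2.299, 2.137, -0.001]
force: [8.3, -7.6, -7.5]
opening: 0.0257
```

```bash
python3 chk.py
```

```text
t 13.05 M [-0.0591 -0.165 ] z 0.15363469001410793 r 0.06500043159694738 phi -155.43706055562856 Frad -5.13895683389295 Ftan -10.056991378121182 Fz -7.498620278239759 open 0.025699862212686112
```

It's tracking well: r≈65 mm, with a tangential drag of about 10 N as described. I continue.

Emit:
move_arm(series=[[0.108,-0.034,0,0,0,0,-1],[0.221,-0.048,0,0,0,0,-1],[0.334,-0.043,0,0,0,0,-1],[0.444,-0.018,0,0,0,0,-1],[0.549,0.026,0,0,0,0,-1],[0.644,0.087,0,0,0,0,-1],[0.727,0.164,0,0,0,0,-1],[0.796,0.254,0,0,0,0,-1]])

```text
t: 13.85
tool_pos: [0.5268, -0.1012, 0.1535]
orientation: [-2.3, -2.139, 0.006]
force: [-6.3, -8.3, 2.5]
opening: 0.0258
```

```bash
python3 chk.py
```

```text
t 13.85 M [-0.0355 -0.0853] z 0.15351139529055582 r 0.06349025332389938 phi 123.94258671534514 Frad -4.0716216161831404 Ftan -9.60206929964106 Fz 2.5088811172246452 open 0.02581913062357737
```

Emit:
move_arm(series=[[0.052,0.101,0,0,0,0,-1],[0.086,0.209,0,0,0,0,-1],[0.1,0.321,0,0,0,0,-1],[0.095,0.434,0,0,0,0,-1],[0.07,0.545,0,0,0,0,-1],[0.026,0.649,0,0,0,0,-1],[-0.035,0.745,0,0,0,0,-1],[-0.112,0.828,0,0,0,0,-1]])

```text
t: 14.65
tool_pos: [0.6087, -0.116, 0.1535]
orientation: [-2.296, -2.138, 0.002]
force: [-8.2, 5.1, 6.5]
opening: 0.0254
```

```bash
python3 chk.py
python3 - <<'E'
from h import *
w=cam("wrist","w8.png"); s=cam("top","t8.png")
E
```

```text
t 14.65 M [ 0.0474 -0.0941] z 0.1534889351170142 r 0.06457462308892972 phi 42.82237495489433 Frad -3.2124867549021423 Ftan -9.084771021233761 Fz 6.514125512718288 open 0.02541358577723017
```

View pics/w8.png

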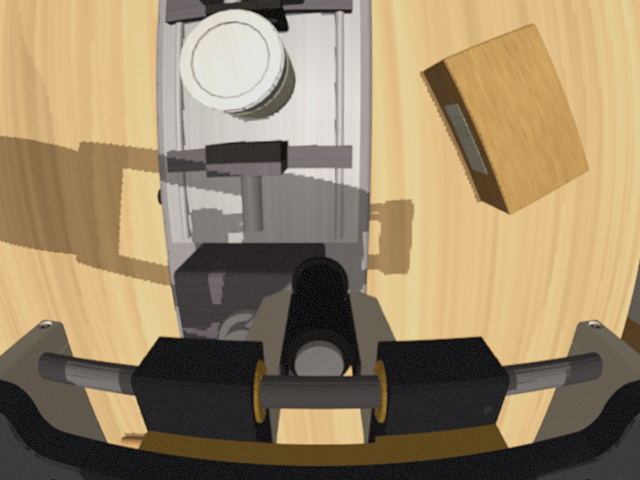

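The wrist view shows the jaw (205–287, 143–170) moving towards the tin (lid 232,63), which still stands. I'll measure the jaw and the tin from this view.

Run:
```python
from h import *
np.set_printoptions(precision=4,suppress=True)
w=read_camera("wrist"); print("cam",M(ray(w,(320,246),True)[0]))
for n,u,z in (("jawtopedge",(246,143),.102),("jawfoot",(246,143),.045),("jawtopedge",(246,146),.102),("lid",(233,63),.130),("padtop",(238,27),.102)): print(n,M(onz(w,u,z,True)))
cv2.imwrite("pics/w8c.png",cv2.resize(w["frame"][0:240,150:380][:,:,::-1],None,fx=3,fy=2.5,interpolation=cv2.INTER_CUBIC)[:600])
t=read_camera("top");cv2.imwrite("pics/t8c.png",cv2.resize(t["frame"][225:325,265:425][:,:,::-1],None,fx=5,fy=5,interpolation=cv2.INTER_CUBIC))
```

```text
cam [ 0.0473 -0.0109]
jawtopedge [ 0.0036 -0.0161]
jawfoot [-0.0078 -0.0174]
jawtopedge [ 0.0035 -0.0178]
lid [0.0027 0.0269]
padtop [-0.0011  0.0551]
```

View pics/w8c.png

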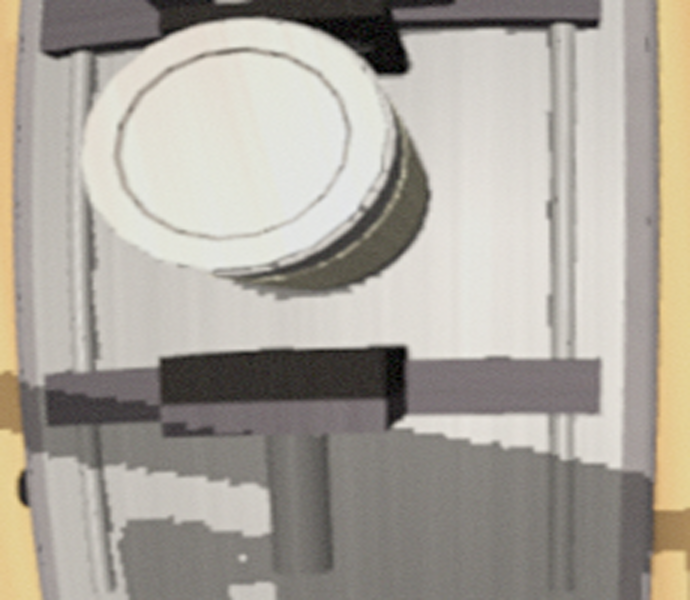

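View pics/t8c.png

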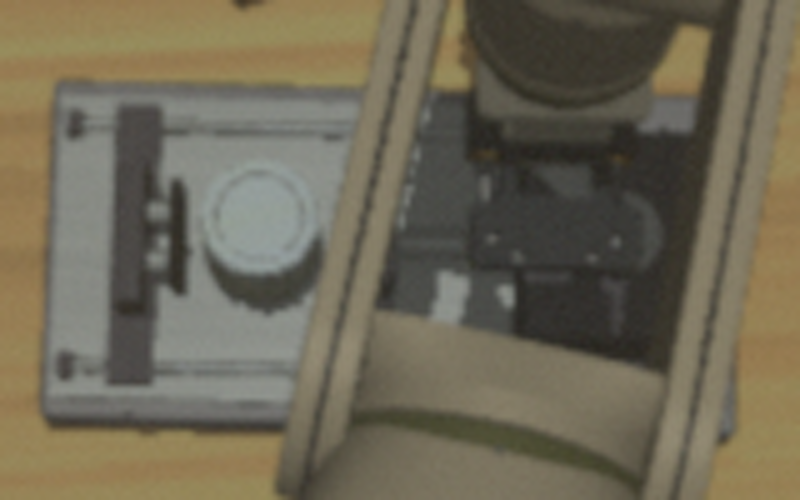

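The jaw is at y≈-0.0165 after 280°, so I expect both-side contact near 469° and 50 N near 500°. I continue another 80°.

Emit:
move_arm(series=[[-0.09,0.069,0,0,0,0,-1],[-0.191,0.121,0,0,0,0,-1],[-0.299,0.154,0,0,0,0,-1],[-0.411,0.169,0,0,0,0,-1],[-0.525,0.163,0,0,0,0,-1],[-0.635,0.138,0,0,0,0,-1],[-0.74,0.095,0,0,0,0,-1],[-0.835,0.034,0,0,0,0,-1]])

```text
t: 15.65
tool_pos: [0.6088, -0.1996, 0.1536]
orientation: [2.298, 2.141, 0.005]
force: [8.0, 6.4, -2.7]
opening: 0.0255
```

```bash
python3 chk.py
python3 - <<'E'
from arc import arc
print([[float(a) for a in r] for r in arc(-397.7,10,5)]);
for p in (-447.7,-463.7,-479.7,-495.7,-511.7,-527.7): print(p,[[float(a) for a in r] for r in arc(p,4,4)])
E
```

```text
t 15.65 M [ 0.0535 -0.1774] z 0.15363888463417635 r 0.06648285502358957 phi -36.35439762901163 Frad 1.906645938266845 Ftan -10.003274847931808 Fz -2.66369139097711 open 0.025454367130088258
[[-0.083, -0.077], [-0.152, -0.167], [-0.204, -0.268], [-0.238, -0.376], [-0.252, -0.488]]
-447.7 [[-0.0, -0.045], [0.003, -0.091], [0.009, -0.136], [0.018, -0.18]]
-463.7 [[0.012, -0.044], [0.028, -0.086], [0.046, -0.128], [0.067, -0.168]]
-479.7 [[0.024, -0.039], [0.05, -0.075], [0.079, -0.11], [0.111, -0.143]]
-495.7 [[0.034, -0.031], [0.069, -0.059], [0.107, -0.084], [0.146, -0.107]]
-511.7 [[0.041, -0.02], [0.083, -0.037], [0.126, -0.052], [0.17, -0.063]]
-527.7 [[0.045, -0.008], [0.09, -0.013], [0.135, -0.015], [0.18, -0.014]]
```

Emit:
move_arm(series=[[-0.083,-0.077,0,0,0,0,-1],[-0.152,-0.167,0,0,0,0,-1],[-0.204,-0.268,0,0,0,0,-1],[-0.238,-0.376,0,0,0,0,-1],[-0.252,-0.488,0,0,0,0,-1]])

```text
t: 16.15
tool_pos: [0.5581, -0.2229, 0.1537]
orientation: [2.297, 2.138, 0.003]
force: [10.2, -0.5, -5.8]
opening: 0.0254
```

```bash
python3 chk.py
```

```text
t 16.15 M [ 0.0047 -0.2044] z 0.15370257204286847 r 0.06653324251515211 phi -85.9532188135544 Frad 0.4262912362370247 Ftan -10.18112049447792 Fz -5.752832454888508 open 0.025403758936377502
```

Emit:
move_arm(series=[[0,-0.045,0,0,0,0,-1],[0.003,-0.091,0,0,0,0,-1],[0.009,-0.136,0,0,0,0,-1],[0.018,-0.18,0,0,0,0,-1]])

```text
t: 16.55
tool_pos: [0.5402, -0.2201, 0.1537]
orientation: [2.297, 2.137, 0.002]
force: [8.3, -3.4, -5.6]
opening: 0.0255
```

```bash
python3 chk.py
```

```text
t 16.55 M [-0.0134 -0.2029] z 0.15368568420195514 r 0.06625119497303396 phi -101.645027408072 Frad 1.0443976245241693 Ftan -8.88331927028082 Fz -5.575202518484555 open 0.025486279266838666
```

Emit:
move_arm(series=[[0.012,-0.044,0,0,0,0,-1],[0.028,-0.086,0,0,0,0,-1],[0.046,-0.128,0,0,0,0,-1],[0.067,-0.168,0,0,0,0,-1]])

```text
t: 16.95
tool_pos: [0.5237, -0.2125, 0.1537]
orientation: [2.298, 2.137, 0.001]
force: [7.8, -5.1, -6.4]
opening: 0.0256
```

```bash
python3 chk.py
python3 - <<'E'
from h import *
w=cam("wrist","w9.png"); t=cam("top");s=cam("scene")
cv2.imwrite("pics/t9c.png",cv2.resize(t["frame"][225:325,265:425][:,:,::-1],None,fx=5,fy=5,interpolation=cv2.INTER_CUBIC))
cv2.imwrite("pics/s9c.png",cv2.resize(s["frame"][180:360,220:400][:,:,::-1],None,fx=3.3,fy=3.3,interpolation=cv2.INTER_CUBIC))
E
```

```text
t 16.95 M [-0.0304 -0.1966] z 0.15366224690176622 r 0.06596271244010496 phi -117.41786984103959 Frad 0.21442856684161543 Ftan -9.348380445772444 Fz -6.4276055323069645 open 0.025619179693063175
```

View pics/t9c.png

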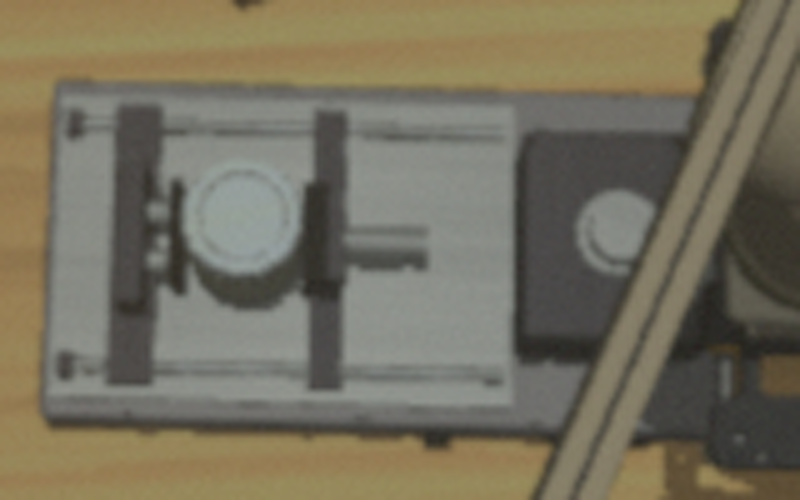

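View pics/s9c.png

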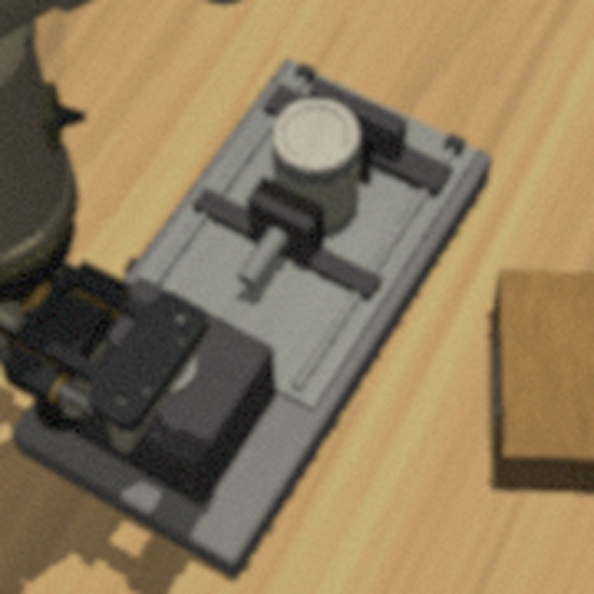

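View pics/w9.png

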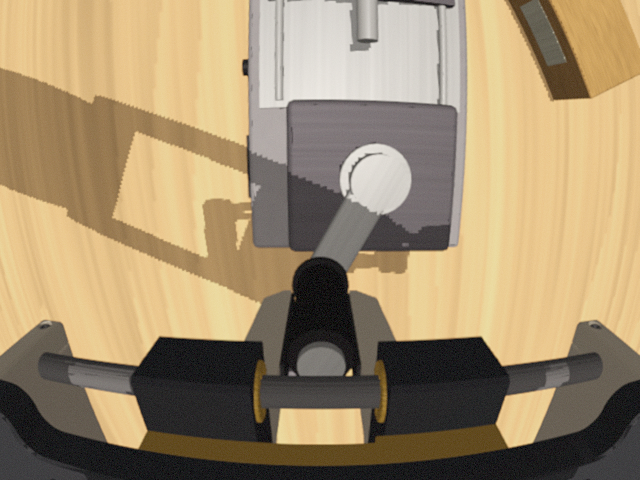

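In the top view the jaw touches the tin, which is upright and nearly at the pad. The gap between lid and pad is hard to see. I'll measure the lid in the top view before and now.

```bash
cat > tin.py <<'E'
from h import *
np.set_printoptions(precision=4,suppress=True)
def lid(t,f):
    x0,y0,x1,y1=295,250,345,300
    x0=285
    g=cv2.GaussianBlur(f,(0,0),.7)[y0:y1,x0:x1]
    return g
def padedges(t,f):
    # darkness profile along u, rows of the pad above/below tin (crop rows ~ 280-292 => v 281-283)
    g=cv2.cvtColor(f,cv2.COLOR_RGB2GRAY).astype(float)
    for v in (281,282,283): print(v,g[v,294:332].astype(int).tolist())
    for v in (266,268,270): print(v,g[v,294:335].astype(int).tolist())
if __name__=="__main__":
    t=read_camera("top"); 
    for n,f in (("then",cv2.imread("pics/t8.png")[:,:,::-1].copy()),("now",t["frame"])):
        print(n); padedges(t,f)
E
python3 tin.py
```

```text
then
281 [62, 72, 72, 79, 73, 52, 46, 60, 101, 135, 138, 139, 137, 124, 95, 66, 64, 66, 67, 68, 70, 70, 69, 63, 65, 64, 66, 66, 64, 66, 64, 65, 69, 75, 93, 114, 126, 127]
282 [62, 74, 94, 116, 107, 71, 50, 62, 103, 135, 137, 140, 139, 134, 114, 76, 64, 64, 66, 68, 70, 68, 67, 65, 66, 63, 66, 66, 63, 65, 64, 69, 80, 92, 106, 118, 126, 125]
283 [61, 73, 104, 133, 131, 104, 72, 70, 106, 137, 139, 140, 141, 139, 131, 108, 76, 64, 64, 67, 64, 64, 64, 65, 66, 64, 64, 65, 63, 65, 68, 79, 102, 120, 118, 121, 125, 126]
266 [94, 122, 125, 119, 103, 67, 50, 62, 99, 136, 138, 145, 152, 141, 134, 149, 150, 153, 155, 154, 154, 153, 154, 154, 155, 153, 152, 155, 154, 154, 142, 130, 144, 143, 136, 140, 141, 136, 125, 120, 125]
268 [81, 103, 104, 107, 91, 61, 50, 59, 102, 138, 135, 138, 151, 137, 129, 151, 154, 154, 154, 153, 154, 154, 156, 153, 153, 153, 154, 153, 153, 153, 148, 137, 146, 146, 138, 141, 141, 132, 115, 124, 125]
270 [54, 56, 65, 72, 64, 48, 49, 57, 98, 134, 131, 131, 148, 146, 141, 152, 155, 153, 153, 154, 152, 155, 153, 155, 154, 155, 152, 155, 155, 151, 147, 141, 146, 147, 135, 127
[... 409 characters left out ...]
 132, 109, 76, 67, 64, 65, 69, 68, 68, 68, 66, 67, 68, 65, 63, 65, 75, 86, 102, 109, 73, 53, 51, 50, 50, 47, 51]
266 [94, 121, 123, 120, 106, 66, 60, 100, 142, 149, 142, 142, 153, 156, 155, 156, 155, 155, 156, 155, 155, 156, 156, 155, 156, 156, 154, 147, 142, 152, 139, 99, 56, 48, 51, 52, 62, 75, 74, 92, 119]
268 [82, 102, 106, 105, 93, 63, 62, 101, 141, 151, 145, 143, 153, 154, 155, 155, 155, 155, 155, 156, 154, 155, 156, 157, 156, 155, 153, 148, 143, 152, 135, 91, 53, 50, 49, 51, 63, 73, 75, 80, 110]
270 [52, 59, 65, 77, 70, 52, 58, 103, 144, 155, 151, 148, 153, 155, 154, 154, 156, 157, 154, 154, 155, 156, 157, 156, 156, 156, 154, 147, 142, 153, 135, 89, 54, 50, 49, 52, 57, 73, 71, 81, 99]
```

Run:
```python
from h import *
t=read_camera("top")
print("pad edge",M(onz(t,(301.9,282),.102)),"lidL",M(onz(t,(300.8,268),.130)),"lidR",M(onz(t,(324.7,268),.130)),"jawfoot@281",M(onz(t,(325.6,282),.045)))
print("then lidL",M(onz(t,(304.5,268),.130)))
g=cv2.cvtColor(t["frame"],cv2.COLOR_RGB2GRAY); print([g[v,325:345].astype(int).tolist() for v in (264,266)])
```

```text
pad edge [-0.02917462  0.06303967] lidL [-0.00092131  0.06551473] lidR [0.00057145 0.01009726] jawfoot@281 [-0.01841792  0.00753529]
then lidL [-0.00069017  0.05693376]
[[114, 63, 52, 50, 55, 60, 71, 76, 92, 121, 140, 142, 142, 142, 143, 142, 143, 142, 143, 141], [98, 59, 51, 48, 51, 63, 74, 75, 92, 121, 140, 141, 142, 143, 141, 141, 141, 142, 140, 140]]
```

The top view puts the tin 0–2.5 mm short of the pad, and the pad hasn't moved yet. From here I take small steps, watching the tangential force and the pad edges in the top view.

```bash
cat > mon.py <<'E'
from h import *
def cross(a,x0,lev,up):
    for i in range(len(a)-1):
        if (up and a[i]<lev<=a[i+1]) or (not up and a[i]>=lev>a[i+1]): return x0+i+(lev-a[i])/(a[i+1]-a[i])
    return float('nan')
n=6; g=np.mean([cv2.cvtColor(read_camera("top")["frame"],cv2.COLOR_RGB2GRAY).astype(float) for _ in range(n)],0)
L=[cross(g[v,296:302],296,95,False) for v in (282,283)]
R=[cross(g[v,299:305],299,95,True) for v in (282,283)]
lidR=[cross(g[v,318:332],318,100,False) for v in (264,266,268,270)]
jawB=[cross(g[v,326:340],326,110,True) for v in (264,266)]
print("padL",np.round(L,2),"padR",np.round(R,2),"lidR",np.round(np.mean(lidR),2),"jawback",np.round(np.mean(jawB),2))
E
python3 mon.py; python3 chk.py
python3 - <<'E'
from arc import arc
for p in (-479.7,-487.7,-495.7,-503.7,-511.7,-519.7,-527.7,-535.7): print(p,[[float(a) for a in r] for r in arc(p,2,4)])
E
```

```text
padL [298.37 299.35] padR [301.79 301.6 ] lidR 324.95 jawback 333.63
t 17.5 M [-0.0308 -0.1963] z 0.15362566908668737 r 0.06590692973708477 phi -117.87408496121193 Frad 0.8999719191190523 Ftan -5.5550906596750425 Fz -3.21049725151717 open 0.025535026801119767
-479.7 [[0.012, -0.02], [0.024, -0.039], [0.037, -0.057], [0.05, -0.075]]
-487.7 [[0.014, -0.018], [0.029, -0.035], [0.044, -0.052], [0.06, -0.068]]
-495.7 [[0.017, -0.016], [0.034, -0.031], [0.051, -0.045], [0.069, -0.059]]
-503.7 [[0.019, -0.013], [0.037, -0.026], [0.057, -0.037], [0.077, -0.048]]
-511.7 [[0.02, -0.01], [0.041, -0.02], [0.062, -0.029], [0.083, -0.037]]
-519.7 [[0.021, -0.007], [0.043, -0.014], [0.065, -0.02], [0.087, -0.025]]
-527.7 [[0.022, -0.004], [0.045, -0.008], [0.067, -0.011], [0.09, -0.013]]
-535.7 [[0.023, -0.001], [0.045, -0.002], [0.068, -0.002], [0.091, -0.0]]
```

Emit:
move_arm(series=[[0.012,-0.02,0,0,0,0,-1],[0.024,-0.039,0,0,0,0,-1],[0.037,-0.057,0,0,0,0,-1],[0.05,-0.075,0,0,0,0,-1]])

```text
t: 17.9
tool_pos: [0.5166, -0.2071, 0.1536]
orientation: [2.298, 2.137, 0.0]
force: [7.4, -6.7, -7.5]
opening: 0.0253
```

```bash
python3 chk.py; python3 mon.py
```

```text
t 17.9 M [-0.0379 -0.1917] z 0.15363201685959846 r 0.06572736073575224 phi -125.18326861554304 Frad 0.41463590532433475 Ftan -9.976394010343167 Fz -7.514154735402885 open 0.025300782010369286
padL [298.36 299.34] padR [301.8  301.63] lidR 324.44 jawback 333.05
```

Emit:
move_arm(series=[[0.014,-0.018,0,0,0,0,-1],[0.029,-0.035,0,0,0,0,-1],[0.044,-0.052,0,0,0,0,-1],[0.06,-0.068,0,0,0,0,-1]])

```text
t: 18.6
tool_pos: [0.5102, -0.2009, 0.1536]
orientation: [2.297, 2.137, -0.0]
force: [8.2, -7.2, -6.5]
opening: 0.0254
```

```bash
python3 chk.py; python3 mon.py
```

```text
t 18.6 M [-0.0447 -0.186 ] z 0.15363758126197893 r 0.06554950486593027 phi -132.9663317638301 Frad -1.1109579810379324 Ftan -10.868537854281978 Fz -6.521409906083953 open 0.025357392856158747
padL [298.19 298.89] padR [301.66 301.01] lidR 324.19 jawback 332.64
```

The pad has begun to move, by about 0.3 px ≈ 0.7 mm, and the force is starting to climb. I continue.

Emit:
move_arm(series=[[0.017,-0.016,0,0,0,0,-1],[0.034,-0.031,0,0,0,0,-1],[0.051,-0.045,0,0,0,0,-1],[0.069,-0.059,0,0,0,0,-1]])

```text
t: 19.3
tool_pos: [0.5049, -0.194, 0.1537]
orientation: [2.297, 2.136, -0.001]
force: [8.0, -8.8, -7.6]
opening: 0.0255
```

```bash
python3 chk.py; python3 mon.py
```

```text
t 19.3 M [-0.0505 -0.1795] z 0.15366148796261056 r 0.0653465021101549 phi -140.62363709380145 Frad -1.4016011639765507 Ftan -11.814355920005655 Fz -7.559622978705734 open 0.02547209975640928
padL [297.56 298.39] padR [300.87 300.68] lidR 323.51 jawback 332.08
```

Emit:
move_arm(series=[[0.019,-0.013,0,0,0,0,-1],[0.037,-0.026,0,0,0,0,-1],[0.057,-0.037,0,0,0,0,-1],[0.077,-0.048,0,0,0,0,-1]])

```text
t: 20.0
tool_pos: [0.5005, -0.1864, 0.1537]
orientation: [2.297, 2.135, -0.002]
force: [7.3, -10.7, -6.9]
opening: 0.0252
```

```bash
python3 chk.py; python3 mon.py
```

```text
t 20.0 M [-0.0554 -0.1722] z 0.1536766574079852 r 0.0651020747825981 phi -148.28785450298506 Frad -1.5161833797175301 Ftan -12.851514995238366 Fz -6.941953534275376 open 0.025151046215399087
padL [297.08 297.46] padR [299.98 299.79] lidR 323.2 jawback 331.96
```

Pad displacement is now about 3–4 mm, and the sleeve force suggests 25–35 N. Another step.

Emit:
move_arm(series=[[0.02,-0.01,0,0,0,0,-1],[0.041,-0.02,0,0,0,0,-1],[0.062,-0.029,0,0,0,0,-1],[0.083,-0.037,0,0,0,0,-1]])

```text
t: 20.7
tool_pos: [0.4973, -0.1784, 0.1537]
orientation: [2.297, 2.135, -0.003]
force: [7.1, -12.9, -7.3]
opening: 0.0256
```

```bash
python3 chk.py; python3 mon.py;  python3 - <<'E'
from h import *
t=cam("top","t10.png")
cv2.imwrite("pics/t10c.png",cv2.resize(t["frame"][225:325,265:425][:,:,::-1],None,fx=5,fy=5,interpolation=cv2.INTER_CUBIC))
g=cv2.cvtColor(t["frame"],cv2.COLOR_RGB2GRAY).astype(int)
for v in (281,282,283,284): print(v,g[v,292:310].tolist())
E
```

```text
t 20.7 M [-0.0592 -0.1644] z 0.1536918365444006 r 0.06485461523256135 phi -155.9389761853145 Frad -2.322904134036424 Ftan -14.56941742338455 Fz -7.321848221975608 open 0.025563301970981167
padL [   nan 297.41] padR [299.91 299.7 ] lidR 322.56 jawback 331.1
281 [65, 58, 62, 70, 69, 60, 47, 58, 97, 126, 108, 75, 66, 64, 65, 66, 71, 67]
282 [70, 57, 61, 72, 88, 94, 54, 57, 100, 132, 128, 106, 73, 66, 67, 68, 67, 67]
283 [68, 55, 61, 76, 100, 112, 72, 69, 106, 135, 139, 130, 107, 75, 68, 65, 68, 69]
284 [65, 53, 64, 77, 103, 125, 105, 99, 124, 138, 138, 139, 130, 107, 76, 66, 64, 65]
```

View pics/t10c.png

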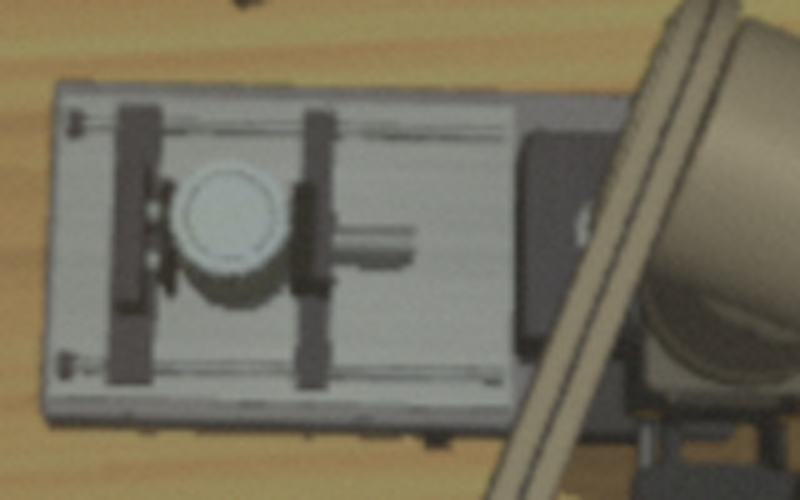

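The pad pattern has shifted exactly 2 px ≈ 4.7 mm, and the sleeve force of 14.6 N gives about 39–43 N. The angle since first contact gives 35–47 N. I add 5° (about 7–8 N) to approach 50 N, then hold.

Emit:
move_arm(series=[[0.021,-0.007,0,0,0,0,-1],[0.043,-0.014,0,0,0,0,-1],[0.054,-0.017,0,0,0,0,-1]])

```text
t: 21.35
tool_pos: [0.4958, -0.1731, 0.1536]
orientation: [2.297, 2.135, -0.004]
force: [5.3, -13.9, -6.9]
opening: 0.0254
```

```bash
python3 chk.py; python3 mon.py; python3 chk.py;  python3 - <<'E'
from h import *
t=cam("top","t11.png")
g=cv2.cvtColor(t["frame"],cv2.COLOR_RGB2GRAY).astype(int)
for v in (281,282,283,284): print(v,g[v,292:310].tolist())
E
```

```text
t 21.35 M [-0.0611 -0.1593] z 0.1536454099844998 r 0.06473440338899598 phi -160.7761560408786 Frad -1.4804412771507849 Ftan -14.780410963260861 Fz -6.908288574179513 open 0.025445464659075427
padL [   nan 297.15] padR [299.82 299.7 ] lidR 322.37 jawback 331.08
t 21.65 M [-0.0612 -0.1592] z 0.15364324784824981 r 0.06475841571251903 phi -160.84763392523644 Frad -1.8619701617354014 Ftan -14.000939308870437 Fz -6.62973816315222 open 0.025331478206983223
281 [67, 58, 60, 69, 60, 54, 45, 61, 100, 125, 106, 75, 66, 67, 66, 67, 68, 66]
282 [68, 56, 61, 71, 72, 68, 51, 60, 102, 133, 129, 105, 70, 65, 64, 68, 67, 65]
283 [68, 57, 63, 73, 91, 100, 68, 71, 102, 136, 139, 131, 106, 73, 65, 66, 63, 67]
284 [64, 51, 61, 76, 100, 114, 87, 96, 123, 139, 139, 137, 130, 106, 77, 65, 66, 63]
```

Three estimates now agree on about 45–52 N: sleeve force about 45 N, pad shift about 5 mm, and angle since contact 42–55 N. I hold briefly, then release and rise.

Emit:
move_arm(series=[[0,0,0,0,0,0,-1],[0,0,0,0,0,0,-1],[0,0,0,0,0,0,-0.2],[0,0,0,0,0,0,0.4],[0,0,0,0,0,0,0.6],[0,0,0,0,0,0,0.6],[0,0,0,0,0,0,0.6]])

```text
t: 22.4
tool_pos: [0.4953, -0.1698, 0.1537]
orientation: [-2.3, -2.14, -0.0]
force: [0.3, 0.3, 0.7]
opening: 0.0608
```

```bash
python3 chk.py
python3 - <<'E'
from h import *
w=cam("wrist","w12.png")
E
```

```text
t 22.4 M [-0.0618 -0.1561] z 0.15367383601130363 r 0.06443487255924528 phi -163.71216916229312 Frad -0.367345362952891 Ftan 0.2671683243700852 Fz 0.6530491449815133 open 0.060790640529056465
```

View pics/w12.png

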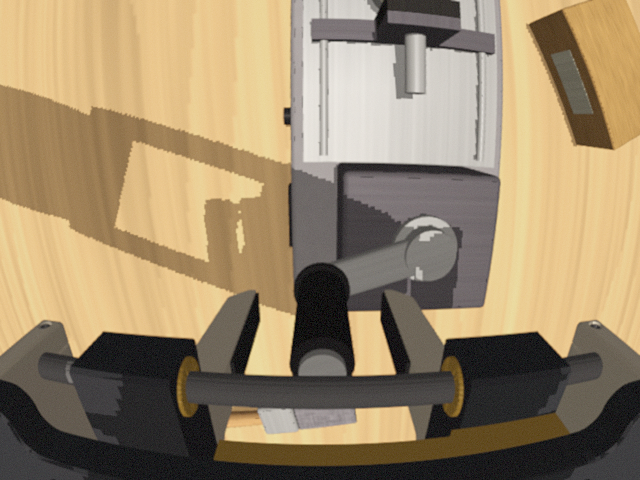

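The fingers are clear of the sleeve on both sides and the forces are near zero. I rise and look.

Emit:
move_arm(series=[[0,0,-0.3,0,0,0,0.6],[0,0,-0.6,0,0,0,0.6],[0,0,-1,0,0,0,0.6],[0,0,-1,0,0,0,0.6]])

```text
t: 22.85
tool_pos: [0.4979, -0.1711, 0.2604]
orientation: [2.293, 2.134, 0.006]
force: [1.0, -0.7, -0.3]
opening: 0.0744
```

Emit:
move_arm(series=[[-0.2,-0.4,0,0,0,0,0.6],[-0.5,-0.7,0,0,0,0,0.6],[-0.5,-0.7,0,0,0,0,0.6],[-0.5,-0.7,0,0,0,0,0.6]])

```text
t: 23.25
tool_pos: [0.4215, -0.2153, 0.2535]
orientation: [2.302, 2.137, 0.001]
force: [-0.2, 0.2, -0.3]
opening: 0.0745
```

```bash
python3 mon.py
python3 - <<'E'
from h import *
np.set_printoptions(precision=4,suppress=True)
t=cam("top","t13.png");s=cam("scene","s13.png")
cv2.imwrite("pics/t13c.png",cv2.resize(t["frame"][225:325,265:425][:,:,::-1],None,fx=5,fy=5,interpolation=cv2.INTER_CUBIC))
g=cv2.cvtColor(t["frame"],cv2.COLOR_RGB2GRAY).astype(int)
for v in (282,283,284): print(v,g[v,292:310].tolist())
st=read_state();print(st["t"],st["tool_pos"],st["force"],st["opening"])
E
```

```text
padL [   nan 297.19] padR [299.8  299.68] lidR 322.4 jawback 331.01
282 [71, 58, 64, 72, 73, 70, 51, 62, 105, 136, 133, 109, 75, 67, 67, 68, 69, 69]
283 [71, 59, 60, 76, 94, 102, 66, 71, 109, 137, 139, 131, 108, 77, 65, 67, 67, 68]
284 [63, 52, 63, 78, 101, 116, 86, 97, 126, 139, 141, 140, 130, 107, 76, 65, 65, 66]
23.65 [ 0.4222 -0.2144  0.2535] [ 0.4943 -0.4388  0.1515] 0.07435829547675839
```

View pics/t13c.png

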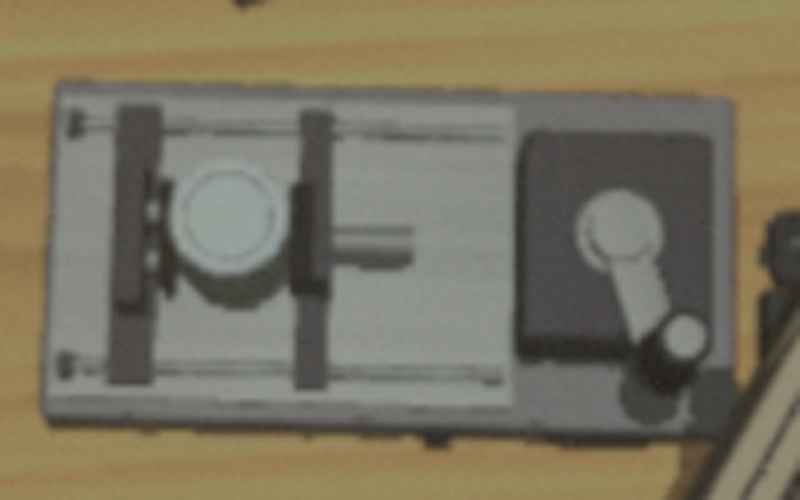

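View pics/s13.png

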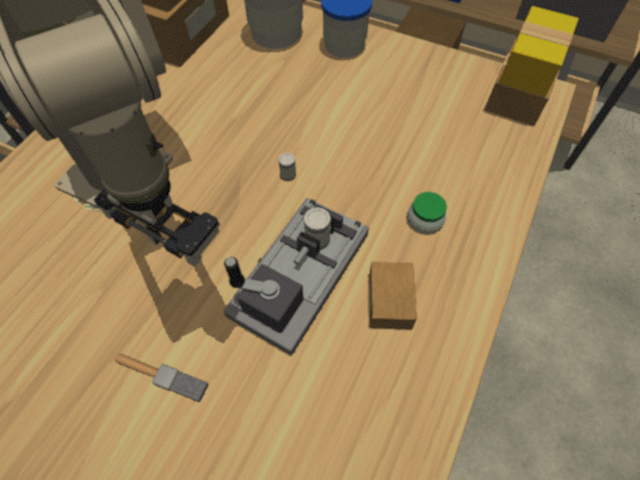

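The tin is still clamped after release. In the top crop it sits upright at (230,218) between the pad and the jaw, and the pad, lid and jaw edges are unchanged to within 0.1 px. The crank rests at (685,335). The tub, carton, brush and small tin are where they were, and the gripper is clear. I'm handing in.

Run:
```python
from plant import *
print(close_job())
```

```text
the job is handed in; nothing more can be done
None
```

The tin is clamped upright on the mixer bed at an estimated 45–50 N, the sleeve is released, and the job is handed in. It took about 24 s of robot time, and the hand-in reports no verdict.

- **Tin:** I picked the larger plain tin, which measured 56.6 mm across. The look-alike measured 42.6 mm and was not touched. I stood the tin at about x −1 mm, y +32 mm in the mixer's frame and released it there.
- **Winding:** I gripped the sleeve from above at 45 N and wound about 485° without letting go. I then held, released and lifted away.

**Last checks:**
- **Clamp force:** This is an estimate, because nothing measures it directly. The sleeve force of about 14.8 N gives roughly 45 N, the pad shift of about 2 px (5 mm) gives roughly 50 N, and the angle since contact gives 42–55 N. The sleeve force rose more slowly at first than the stated slope, so it gave the lowest readings; the pad edges were good only to about 0.3 px (7 N).
- **After release:** The pad, tin and jaw edges stayed within 0.1 px. The force on the tool was near zero, the tin stood upright, and the tub, carton and brush looked unmoved.

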